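# Take the chuck head off the driver and bed it in the kit tray

## Task

Take the chuck head off the driver: pull the spring collar back, turn it anticlockwise until it stays back by itself, let go of it and draw the head straight out; the collar stays latched open for the next head. The head is stowed lying down, so lay it on its side on the cork mat, let go of it, then take it up again lying and bed it lengthways between the two rails of the empty cradle in the kit tray. Leave everything else on the bench where it is.

Things in the scene. Friction and masses are not known exactly. Their poses are not given: they have to be found in the camera images.
- driver: Pistol-shaped cordless driver clamped nose-up in a fixed steel stand. Origin on the bench under the motor axis; z is that axis (up). The hand grip with battery foot lies level along +x, 34 mm wide (52 at the foot), out to 0.18 m, up to 88 mm high. Housing 57 mm across up to 94 mm high, 53 mm up to 108 mm, narrowing to 40 mm at 119 mm; above it the neck and the collar.
- seat (a point): Mouth of the driver's square socket (20 mm wide, 16 mm deep), on the motor axis, 166 mm above the bench; z up. The underside of the head's sleeve rests here while the head is fitted.
- collar_grip (a point): Point on the axis of the spring collar at the height to grip it, 8 mm below its upper rim; moves with it. A knurled dark steel ring round the socket, 46 mm across, 28 mm tall; at rest the rim is 165 mm above the bench. The fitted head stands up 33 mm above the rim, between the fingers of a hand that grips the collar from above. z is the axis (up), x points along the collar's small pointer.
- collar (a joint): How far the collar is pulled back, in m: 0 at rest, grows as it is pulled straight down towards the motor, stop at 0.009. A spring resists with about 5 N at first and 12 N at the stop. Let go when turned to the open stop it stays back at about 0.0055 and keeps the dogs that lock the head withdrawn; let go before that it springs up to 0.
- collar_turn (a joint): Turn of the collar, rad: 0 to 0.1 is free play when locked; grows anticlockwise seen from above. It turns further only while pulled back more than 0.0073 m, up to a stop at 0.87, where it springs up a little into a notch and stays. A long rib on the gear housing below marks locked, a short one open.
- head_center (a point): Centre of the loose chuck head, half-way along it. Along its z: -25 to -9 mm a square steel tail 18 mm wide with a groove; -9 to +17 mm a black sleeve with eight flats, 36 mm across flats (flats face +x, +y and the 45 degree directions between); +17 to +24 mm the steel nose, up to 30 mm across. Fitted, it stands tail down, z up.
- head: The same chuck head, about 0.2 kg; origin on its axis at the tail end, same axes as head_center. Stood on its tail and leaning more than about 20 degrees it tips over by itself; lying on a flat of its sleeve its axis is level, 18 mm above the surface, and it does not roll.
- mat_top (a point): Centre of the upper face of the clear brown cork mat, 220 mm (x) by 200 mm (y), 2 mm thick, fixed flat on the bench.
- tray: Fixed open dark grey kit tray, 184 mm (x) by 112 mm (y), 42 mm high, walls and floor 4 mm. Origin under its centre. Two dividers as high as the walls make three bays side by side along x, each 56 mm (x) by 104 mm (y). One bay has the empty cradle, the others a battery and an angle head, up to 54 mm above the bench.
- nest_floor (a point): Centre of the floor of the empty cradle, an insert that fills one bay; 7 mm above the bench. Two rails along x, 50 mm long and 9 mm high, 21 to 26 mm either side of the centre in y, keep the head from rolling: it lies between them, axis along x, tail either way, its axis 18 mm above this floor. Beyond the rails it is free up to the bay walls, 52 mm from the centre in y.
- battery: Loose slide-in battery block standing in a tray bay, 44 mm (x) by 70 mm (y) by 50 mm high; origin at its underside. Bystander.
- angle_head: Loose angle head in a tray bay, grey box 34 x 44 mm, 34 mm high with a spindle up to 48 mm and a shaft along +y; origin at its underside. Bystander.
- screw_tin: Round steel tin, 54 mm across and 42 mm high, just beyond the mat; origin at its underside. Bystander.
- tape_roll: Roll of packing tape lying flat, 96 mm across, 24 mm high; origin at its underside. Bystander.
- screwdriver: Hand screwdriver lying on the bench; origin at its underside. Bystander.
- bit_case: Closed bit case, 75 x 45 x 21 mm, lying on the bench; origin at its underside. Bystander.
Mind the look-alikes: they are no part of the job. Of the things that look like the part that bears nest_floor, take the one that is farthest to the robot's left at the start. What is shaped like the head but red is not meant.

How it is judged:
By the outcome, as a careful person would: the job done as asked, in the order asked, and still so for the second after the job is handed in, with the robot touching nothing.
It also fails if it takes over 53 s, if anything falls off the work surface, if the arm or the gripper's body presses on something with over 40 N, if the wrist force passes 120 N, or if a joint passes its speed limit or range.

## Robot

A 6-joint arm with a two-finger parallel gripper is mounted at the origin on the work surface. World frame = base frame: x ahead of the robot, y to its left, z up, the work surface at z = 0. Lengths are in m, angles in rad, forces in N, time in s.
With the tool pointing down it reaches from about 0.35 to 0.975 m from the base axis. Payload 4.9 kg.
Tool frame: the origin (TCP) lies midway between the tips of the shut fingers; the grasp point (between the pads) lies 19 mm behind it; z points along the fingers, y is the direction in which the jaws open and shut (so a half turn about z gives the same grasp; the last joint's range is limited). The gripper opens to 85 mm and grips with 20 to 120 N. Pads are 22 mm wide; open, the fingers measure 114 mm over their backs; the gripper's body (76 mm by 85 mm) begins 54 mm behind the grasp point. The pads swing forward as they close: fully open they stand 13 mm farther back than shut.
Start: joints at [0.993, 0.053, 1.613, -0, 1.476, -0.119], TCP at [0.277, 0.56, 0.231] pointing down, gripper open.
Joint ranges: [-3.01, 3.01], [-1.01, 2.22], [0.06, 2.58], [-1.02, 4.17], [0.09, 2.62], [-3.14, 3.14]. Speed limits (rad/s): [2.57, 2.57, 3.14, 3.14, 3.14, 3.14].

## Interface

Orientations are given as a rotation vector (axis times angle).
In Python, from station import ctrl gives the robot as it stands.
- The arm moves only by the tool apply_moves, never from a script. Its argument "rows" is a list of rows, each a list of 6 numbers: the shift along the tool's x, y, z in cm, then the turn, a rotation vector about the tool's x, y, z in units of 5 degrees (1.0 is 5 degrees). In form: [[x, y, z, rx, ry, rz], ...]. A call has 1 to 20 rows; each row is the pose to reach, as a shift and turn from the pose measured when the call began, along the tool's axes at that moment; what a row does not reach only later rows make up. A row lasts 1/10 s, in which the tool goes at most 50 mm and 8.59 degrees, less where a joint would pass 70% of its speed; a pose out of reach is approached as far as the arm can. A call with a gripper value outside its range is refused whole. "grip" is the closure, from 0 (fully open) to 1 (shut), set as the call begins (left out, the last holds). The fingers move at their own pace and stop on an object; "squeeze" is the grip in N (left out, the last holds). Time passes only in rows, so rows that repeat a pose let the fingers close. It gives the time, the measured TCP pose, the force and the opening at its end, in the units of the state.
- ctrl.get_obs(): the state, without advancing time (a new reading comes with each control period).
- ctrl.get_image(name): name is "scene" or "top" or "wrist"; returns a dict with "color" (420x560x3 uint8, blue, green, red), "mtx" (3x3 intrinsics, pixels), "rvec" (rotation vector, rad) and "tvec" (3), from world to camera coordinates, as OpenCV has them. Camera axes: x right, y down, z forward; pixel columns grow to the right and rows downward; lengths in m; the calibration is good to about 2 mm. A picture is of the moment at which its call begins. There is no depth.
- ctrl.finish_job(): hands the job in, once; it reports no verdict.
The state is a dict: "t": time; "q": joint angles; "dq": joint speeds; "effort": joint torques, N m; "tool_pos": TCP position; "tool_rot": TCP orientation; "contact_force": force on the tool from outside, world axes, zero at the start; "wrist_torque": the same for the moment, N m; "opening": finger opening in m.
Only numpy, scipy, OpenCV 4.12 (cv2) and the standard library are available. Lean on these libraries where they do the work, as an engineer would, in place of code of your own. Each camera call takes 0.05 s, during which the arm holds its last target.

## Working session

There is one attempt and no reset: what is moved stays moved. The work goes in short steps, Python scripts to look and compute and a tool call to move; the robot and the scene stay as the last step left them, time stands still between calls to the robot, and variables do not carry over. Pictures are saved under pics/ and viewed, and the job is handed in when it is done.

Besides the shell and the picture viewer there is one more tool, called after "Call:" as name(argument=value, ...) on one line, values as JSON. apply_moves: Moves the arm, as the interface text tells. Its arguments: {"type":"object","properties":{"rows":{"type":"array","items":{"type":"array","items":{"type":"number"}}},"grip":{"type":"number"},"squeeze":{"type":"number"}},"required":["rows"]}

```bash
mkdir -p pics; ls; python3 - <<'E'
from station import ctrl
import cv2,json,numpy as np
print(ctrl.get_obs())
for n in ["scene","top","wrist"]:
    d=ctrl.get_image(n); cv2.imwrite(f"pics/{n}0.png",d["color"]); print(n,d["mtx"],d["rvec"],d["tvec"])
    np.savez(f"{n}0.npz",**d)
E
```

```text
pics
{'t': 0.0, 'q': array([ 9.93033426e-01,  5.33467187e-02,  1.61427748e+00, -2.34930720e-05,
        1.47596249e+00, -1.18988190e-01]), 'dq': array([ 3.49666430e-04,  5.36734297e-04, -6.18585339e-04, -7.47909246e-04,
        2.56671006e-04, -4.39274750e-05]), 'effort': array([ 1.59395226e-03, -3.93659127e+01, -3.70189834e+01,  5.65739276e-05,
        6.71503163e-03, -5.53190986e-07]), 'tool_pos': array([0.27644662, 0.55986147, 0.23007915]), 'tool_rot': array([-7.14184847e-01, -3.05865938e+00,  2.95597796e-03]), 'contact_force': array([-0.07096437,  0.5863314 ,  0.19683626]), 'wrist_torque': array([-0.00669045,  0.01096656, -0.00367119]), 'opening': 0.08529405650916443}
scene [[398.58513777   0.         283.61779796]
 [  0.         398.58513777 209.97163095]
 [  0.           0.           1.        ]] [ 2.05613513  0.89693144 -0.44270019] [-0.36960723 -0.15858032  1.59335673]
top [[383.18845848   0.         278.36823112]
 [  0.         383.18845848 203.22774578]
 [  0.           0.           1.        ]] [ 2.16168117 -2.16532133  0.10496858] [-0.01980685  0.58590171  1.12466182]
wrist [[321.25597484   0.         277.94141627]
 [  0.         321.25597484 209.12231501]
 [  0.           0.           1.        ]] [-2.4459561  -1.5226498  -0.22633361] [-0.62423998 -0.03777471  0.37918189]
```

View pics/scene0.png

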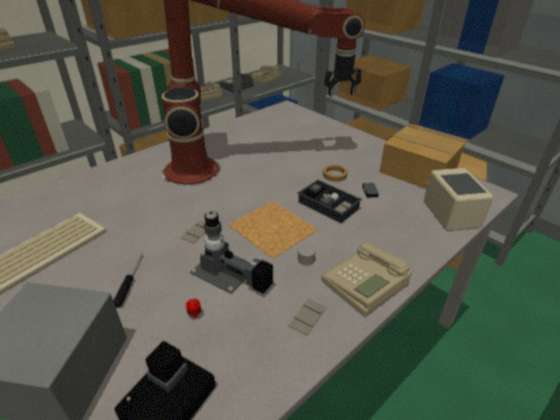

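View pics/top0.png

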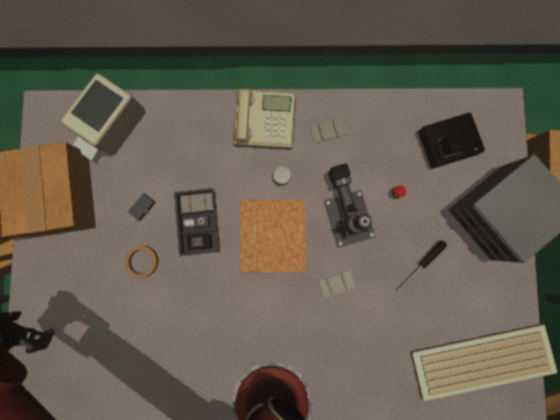

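View pics/wrist0.png

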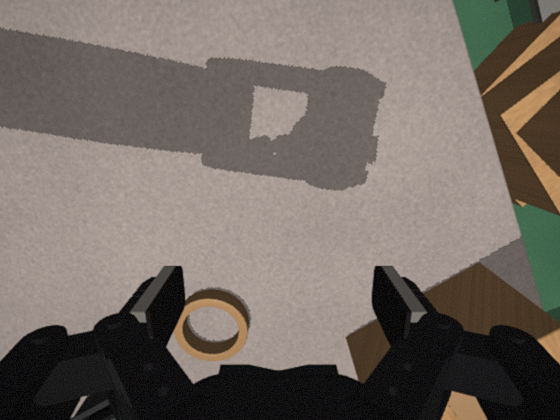

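Scene: driver near top px (355,220), red decoy head at (400,191), tray at (197,222) with the empty cradle in its upper bay (197,203); stray cradle look-alikes at (330,130) and (338,285). I'll enlarge and measure.

```bash
cat > h.py <<'E'
import numpy as np,cv2
from scipy.spatial.transform import Rotation as R
def cam(d):
    Rm=cv2.Rodrigues(np.array(d["rvec"]))[0]; t=np.array(d["tvec"]).ravel(); return Rm,t,-Rm.T@t
def px2pl(d,u,v,z):
    Rm,t,c=cam(d); r=Rm.T@np.linalg.inv(d["mtx"])@np.array([u,v,1.]); return c+r*(z-c[2])/r[2]
def proj(d,P):
    return cv2.projectPoints(np.array(P,float).reshape(-1,1,3),np.array(d["rvec"]),np.array(d["tvec"]),d["mtx"],None)[0].reshape(-1,2)
def tri(ds,uvs):
    A=np.zeros((3,3));b=np.zeros(3)
    for d,(u,v) in zip(ds,uvs):
        Rm,t,c=cam(d); r=Rm.T@np.linalg.inv(d["mtx"])@np.array([u,v,1.]); r/=np.linalg.norm(r); M=np.eye(3)-np.outer(r,r); A+=M;b+=M@c
    return np.linalg.solve(A,b)
def crop(img,x0,y0,x1,y1,k,fn): cv2.imwrite(fn,cv2.resize(img[y0:y1,x0:x1],None,fx=k,fy=k,interpolation=cv2.INTER_CUBIC))
E
python3 - <<'E'
from h import *
t=np.load("top0.npz");s=np.load("scene0.npz");w=np.load("wrist0.npz")
for n,d in(("top",t),("scene",s),("wrist",w)): print(n,cam(d)[2])
a=cv2.resize(t["color"][150:260,310:410],None,fx=4,fy=4,interpolation=3)
b=cv2.resize(t["color"][170:280,150:250],None,fx=4,fy=4,interpolation=3)
cv2.imwrite("pics/topz.png",np.hstack([a,b]))
crop(s["color"],180,150,380,300,4,"pics/scz.png")
# mat
hsv=cv2.cvtColor(t["color"],cv2.COLOR_BGR2HSV)
m=cv2.inRange(hsv,(8,130,90),(22,255,255)); m[:, :230]=0;m[:,320:]=0;m[:190]=0;m[285:]=0
c=max(cv2.findContours(m,0,2)[0],key=cv2.contourArea); r=cv2.minAreaRect(c);print(r)
print([px2pl(t,*p,0.002).round(4) for p in cv2.boxPoints(r)])
print("matc",px2pl(t,*r[0],.002))
E
```

```text
top [ 0.46459264 -0.03015294  1.17973802]
scene [ 1.25303947 -0.67452794  0.82185584]
wrist [0.20882587 0.59323802 0.37328514]
((272.5, 235.5), (71.0, 63.0), 90.0)
[array([0.5992, 0.0951, 0.002 ]), array([ 0.5988, -0.0998,  0.002 ]), array([ 0.3821, -0.098 ,  0.002 ]), array([0.3822, 0.0932, 0.002 ])]
matc [ 0.48951352 -0.00245445  0.002     ]
```

View pics/topz.png

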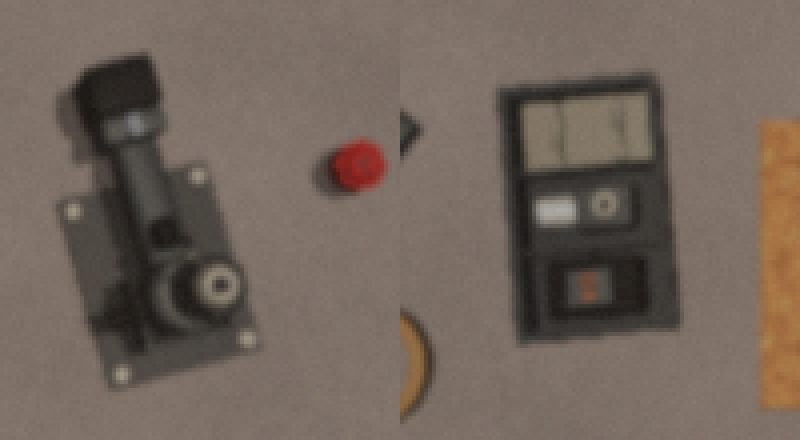

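View pics/scz.png

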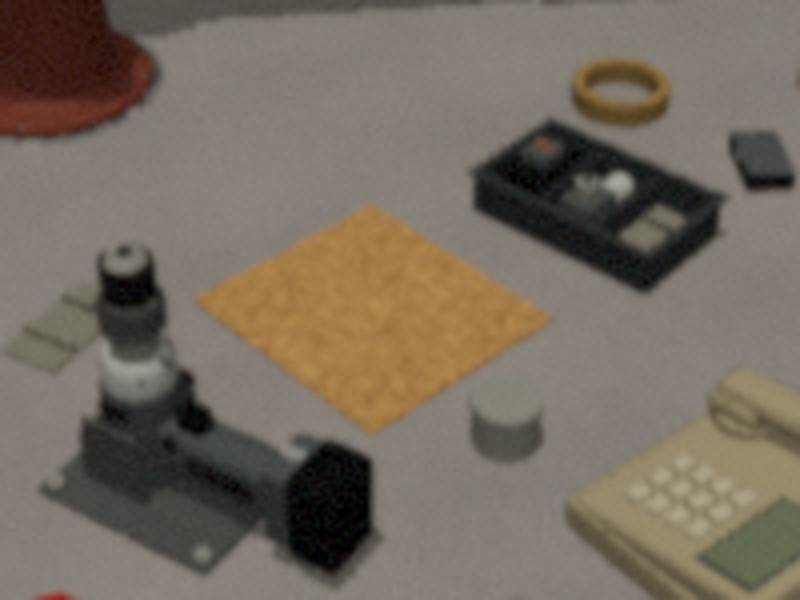

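```bash
python3 - <<'E'
from h import *
t=np.load("top0.npz");s=np.load("scene0.npz");w=np.load("wrist0.npz")
p=px2pl(t,310+222/4,150+285/4,.199);print("head nose top",p)
ps=(180+127/4,150+262/4)
print("scene",px2pl(s,*ps,.199), tri([t,s],[(365.5,221.2),ps]))
f=px2pl(t,310+118/4,150+75/4,.088);print("foot",f)
print("yaw",np.degrees(np.arctan2(f[1]-p[1],f[0]-p[0])))
# stand plate bolts
B=[px2pl(t,310+a/4,150+b/4,.01) for a,b in((72,211),(197,176),(121,374),(247,339))];print(np.round(B,3),np.mean(B,0))
# tray top corners
C=[px2pl(t,250-100+(a-400)/4,170+b/4,.042).round(4) for a,b in((500,88),(657,74),(679,326),(519,343))];print(C,np.mean(C,0))
C=[px2pl(t,150+(a-400)/4,170+b/4,.016).round(4) for a,b in((521,105),(651,94),(655,160),(526,172))];print(C,np.mean(C,0))
# tool frame vs cam
Rt=R.from_rotvec([-7.14184847e-01,-3.05865938e+00,2.95597796e-03]);print(Rt.as_matrix().round(3))
Rm,tt,c=cam(w); print("cam in tool",Rt.inv().apply(c-np.array([.27645,.55986,.23008])), (Rt.inv().as_matrix()@Rm.T).round(3))
E
```

```text
head nose top [ 0.52131231 -0.24483808  0.199     ]
scene [ 0.5328146  -0.24784639  0.199     ] [ 0.52310994 -0.24458002  0.19201944]
foot [ 0.67959572 -0.19797499  0.088     ]
yaw 16.49248115743776
[[ 0.589 -0.173  0.01 ]
 [ 0.616 -0.269  0.01 ]
 [ 0.465 -0.208  0.01 ]
 [ 0.491 -0.304  0.01 ]] [ 0.54032673 -0.23855432  0.01      ]
[array([0.6192, 0.2894, 0.042 ]), array([0.6295, 0.1716, 0.042 ]), array([0.4418, 0.1522, 0.042 ]), array([0.4295, 0.2702, 0.042 ])] [0.53    0.22085 0.042  ]
[array([0.6096, 0.2802, 0.016 ]), array([0.6178, 0.1805, 0.016 ]), array([0.5671, 0.1766, 0.016 ]), array([0.5581, 0.275 , 0.016 ])] [0.58815  0.228075 0.016   ]
[[-0.897  0.443 -0.001]
 [ 0.443  0.897 -0.002]
 [ 0.    -0.002 -1.   ]]
cam in tool [ 0.07544353 -0.0003045  -0.14318872] [[ 0.002 -0.956 -0.292]
 [ 1.     0.001  0.002]
 [-0.001 -0.292  0.956]]
```

```bash
cat >> h.py <<'E'
def Rtool(yaw,tilt=0):
    """tool y yaw (deg); tilt about tool y (deg)"""
    y=np.radians(yaw); Y=np.array([np.cos(y),np.sin(y),0]);Z=np.array([0,0,-1.]);X=np.cross(Y,Z)
    return R.from_matrix(np.c_[X,Y,Z])*R.from_rotvec([0,np.radians(tilt),0])
def delta(o,pos,Rt):
    R0=R.from_rotvec(o["tool_rot"]); p=R0.inv().apply(np.array(pos)-o["tool_pos"])*100
    r=np.degrees((R0.inv()*Rt).as_rotvec())/5
    return p.round(2),r.round(2)
def log(o):
    import json
    open("log.jsonl","a").write(json.dumps({k:np.array(o[k]).tolist() for k in("t","q","tool_pos","tool_rot")})+"\n")
E
python3 - <<'E'
from h import *
from station import ctrl
o=ctrl.get_obs();log(o)
print(delta(o,[.40,.30,.30],Rtool(63.7-110)), delta(o,[.522,-.245,.30],Rtool(-169)))
E
```

```text
(array([-22.58, -17.85,  -6.94]), array([-1.0e-02,  2.0e-02,  2.2e+01])) (array([-57.66, -61.31,  -6.88]), array([-1.000e-02, -2.000e-02, -2.546e+01]))
```

Call:
apply_moves(rows=[[-22.6, -17.9, -6.9, 0, 0, 22], [-22.6, -17.9, -6.9, 0, 0, 22], [-22.6, -17.9, -6.9, 0, 0, 22], [-22.6, -17.9, -6.9, 0, 0, 22], [-22.6, -17.9, -6.9, 0, 0, 22], [-22.6, -17.9, -6.9, 0, 0, 22], [-22.6, -17.9, -6.9, 0, 0, 22], [-22.6, -17.9, -6.9, 0, 0, 22], [-22.6, -17.9, -6.9, 0, 0, 22], [-22.6, -17.9, -6.9, 0, 0, 22], [-22.6, -17.9, -6.9, 0, 0, 22], [-22.6, -17.9, -6.9, 0, 0, 22], [-22.6, -17.9, -6.9, 0, 0, 22]], grip=0)

```text
t: 1.45
tool_pos: [0.3997, 0.2994, 0.2991]
tool_rot: [2.918, 1.161, -0.003]
contact_force: [-1.1, 0.4, -0.8]
opening: 0.0854
```

```bash
python3 - <<'E'
from h import *
from station import ctrl
o=ctrl.get_obs();log(o);print(o["t"],o["q"],o["tool_pos"],o["contact_force"])
print(delta(o,[.522,-.245,.30],Rtool(-169)))
E
```

```text
1.45 [ 4.94114505e-01 -2.82906062e-01  1.80973658e+00 -7.39544628e-04
  1.61687043e+00  1.30734515e+00] [0.39973174 0.29937584 0.29914915] [-1.07510803  0.41039851 -0.77761946]
(array([-2.852e+01,  4.795e+01, -1.000e-02]), array([3.000e-02, 1.000e-02, 2.448e+01]))
```

Call:
apply_moves(rows=[[-28.5, 48, 0, 0, 0, 24.5], [-28.5, 48, 0, 0, 0, 24.5], [-28.5, 48, 0, 0, 0, 24.5], [-28.5, 48, 0, 0, 0, 24.5], [-28.5, 48, 0, 0, 0, 24.5], [-28.5, 48, 0, 0, 0, 24.5], [-28.5, 48, 0, 0, 0, 24.5], [-28.5, 48, 0, 0, 0, 24.5], [-28.5, 48, 0, 0, 0, 24.5], [-28.5, 48, 0, 0, 0, 24.5], [-28.5, 48, 0, 0, 0, 24.5], [-28.5, 48, 0, 0, 0, 24.5], [-28.5, 48, 0, 0, 0, 24.5], [-28.5, 48, 0, 0, 0, 24.5], [-28.5, 48, 0, 0, 0, 24.5], [-28.5, 48, 0, 0, 0, 24.5]])

```text
t: 3.05
tool_pos: [0.5223, -0.2452, 0.2994]
tool_rot: [2.421, -1.999, -0.001]
contact_force: [-0.0, 0.3, 0.2]
opening: 0.0854
```

```bash
python3 - <<'E'
from h import *
from station import ctrl
d=ctrl.get_image("wrist");np.savez("w1.npz",**d);cv2.imwrite("pics/w1.png",d["color"])
o=ctrl.get_obs();log(o);print(o["t"],o["q"],o["tool_pos"],o["tool_rot"])
E
```

```text
3.1 [-5.66718412e-01 -9.17824513e-02  1.64281275e+00 -2.23612988e-03
  1.59161706e+00  2.38361917e+00] [ 0.52232779 -0.24517377  0.29947932] [ 2.42154254e+00 -1.99774520e+00 -1.21225357e-03]
```

View pics/w1.png

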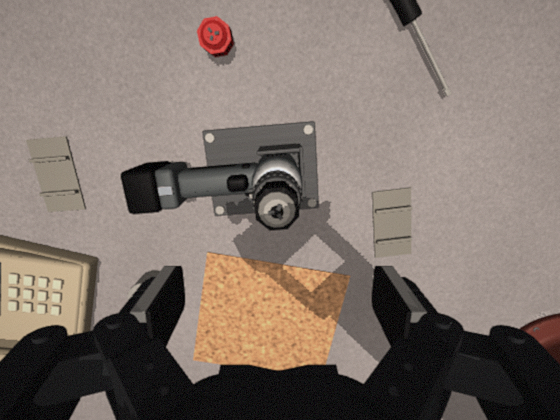

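The wrist view shows the head at (277,208), the handle to the left at yaw to measure, the mat below at (270,310), red decoy at (215,36). Zooming.

```bash
python3 - <<'E'
from h import *
d=np.load("w1.npz"); crop(d["color"],190,115,330,245,5.5,"pics/w1z.png")
for P in [(.522,-.245,.199),(.522,-.245,.165),(.522,-.245,.11)]: print(proj(d,P))
E
```

```text
[[276.81739197 209.0222941 ]]
[[276.85086093 197.86287143]]
[[276.89144768 184.33018536]]
```

View pics/w1z.png

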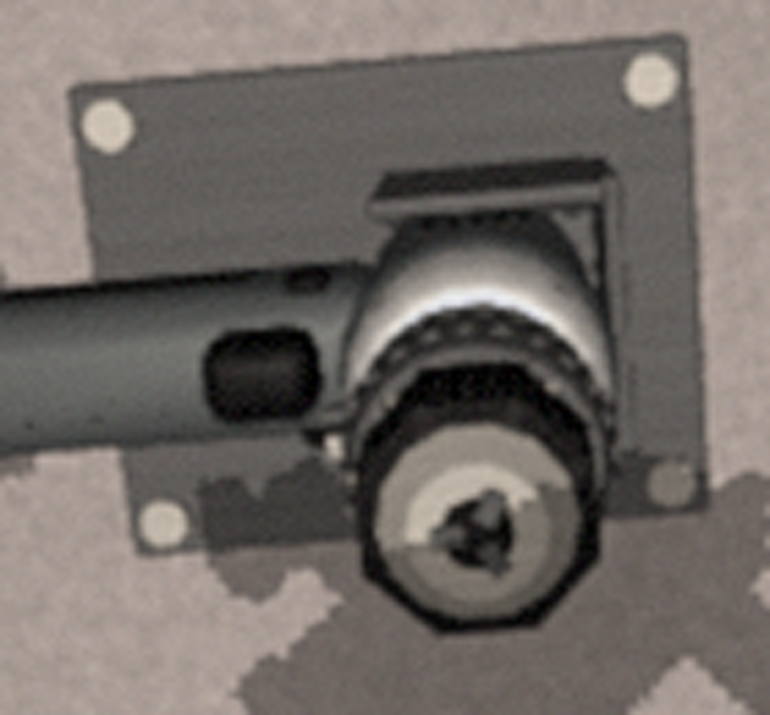

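```bash
python3 - <<'E'
from h import *
d=np.load("w1.npz")
f=lambda a,b,z:px2pl(d,190+a/5.5-.4,115+b/5.5-.4,z)
print("nose",f(480,526,.198))
for z in(.166,.178,.19): print("sleeve mid col",f(479,500,z))
b=[f(*p,.008) for p in((108,126),(651,80),(163,525),(671,482))]
a=lambda i,j:np.degrees(np.arctan2(*(b[i]-b[j])[[1,0]]))
print(np.round(b,4),a(0,1),a(2,3),a(0,2),a(1,3))
p0=np.array([.5218,-.2452,0])
v=b and (f(0,445,.05)-f(300,430,.05));print("grip edge",np.degrees(np.arctan2(v[1],v[0])))
v=(f(0,292,.08)-f(350,262,.08));print("grip edge",np.degrees(np.arctan2(v[1],v[0])))
# red-free: draw octagon prediction
img=cv2.resize(d["color"][115:245,190:330],None,fx=5.5,fy=5.5,interpolation=3)
for yaw,col in((16,(0,255,0)),):
  for z in(.192,):
    c=f(480,526,.198)
    P=[[c[0]+.018/np.cos(np.pi/8)*np.cos(np.radians(yaw+22.5+45*k)),c[1]+.018/np.cos(np.pi/8)*np.sin(np.radians(yaw+22.5+45*k)),z] for k in range(8)]
    q=((proj(d,P)-[190,115]+.5)*5.5).astype(int); cv2.polylines(img,[q],True,col,1)
  for z,r in((.165,.023),(.198,.015)):
    P=[[c[0]+r*np.cos(x),c[1]+r*np.sin(x),z] for x in np.linspace(0,6.28,60)]
    q=((proj(d,P)-[190,115]+.5)*5.5).astype(int); cv2.polylines(img,[q],True,(255,255,0),1)
cv2.imwrite("pics/w1o.png",img)
E
```

```text
nose [ 0.52170742 -0.24371279  0.198     ]
sleeve mid col [ 0.52084456 -0.23826431  0.166     ]
sleeve mid col [ 0.52150064 -0.24174373  0.178     ]
sleeve mid col [ 0.52215673 -0.24522315  0.19      ]
[[ 0.6176 -0.2676  0.008 ]
 [ 0.4917 -0.303   0.008 ]
 [ 0.5908 -0.1704  0.008 ]
 [ 0.4649 -0.2065  0.008 ]] 15.696166619146883 15.987874063339891 -74.55649646006745 -74.5142099857577
grip edge 13.896722932099852
grip edge 15.862894664497611
```

View pics/w1o.png

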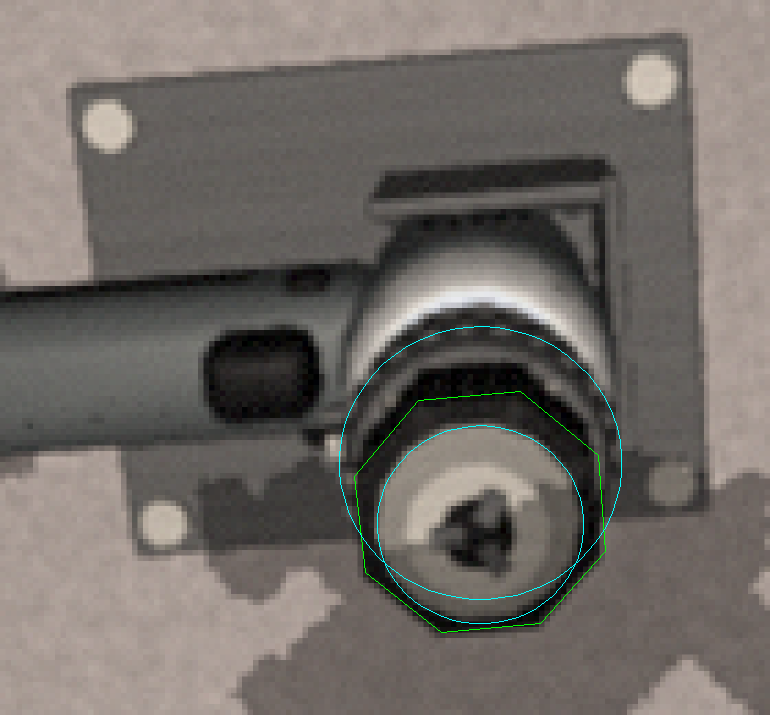

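```bash
python3 - <<'E'
from h import *
from station import ctrl
o=ctrl.get_obs()
print(delta(o,[.5217,-.2442,.20],Rtool(-169.5)),delta(o,[.5217,-.2442,.138],Rtool(-169.5)))
E
```

```text
(array([-0.12,  0.02,  9.95]), array([ 0.03, -0.01,  0.09])) (array([-1.200e-01,  1.000e-02,  1.615e+01]), array([ 0.03, -0.01,  0.09]))
```

Call:
apply_moves(rows=[[-0.12, 0, 4, 0, 0, 0.1], [-0.12, 0, 8, 0, 0, 0.1], [-0.12, 0, 11, 0, 0, 0.1], [-0.12, 0, 14, 0, 0, 0.1], [-0.12, 0, 16.15, 0, 0, 0.1], [-0.12, 0, 16.15, 0, 0, 0.1], [-0.12, 0, 16.15, 0, 0, 0.1]], grip=0)

```text
t: 3.8
tool_pos: [0.5218, -0.2442, 0.1382]
tool_rot: [2.413, -2.007, -0.002]
contact_force: [-0.4, 0.2, 0.1]
opening: 0.085
```

```bash
python3 - <<'E'
from h import *
from station import ctrl
d=ctrl.get_image("wrist");crop(d["color"],120,60,440,420,1.6,"pics/w2.png")
d=ctrl.get_image("scene");crop(d["color"],180,150,260,250,6,"pics/s2.png")
o=ctrl.get_obs();log(o);print(o["t"],o["q"],o["tool_pos"],o["contact_force"])
E
```

```text
3.9 [-5.65726275e-01  1.23053237e-02  1.81061378e+00 -2.32492205e-03
  1.31656401e+00  2.39353683e+00] [ 0.52280914 -0.2448116   0.14004883] [ 0.80239697 -0.62193352  0.18108043]
```

View pics/w2.png

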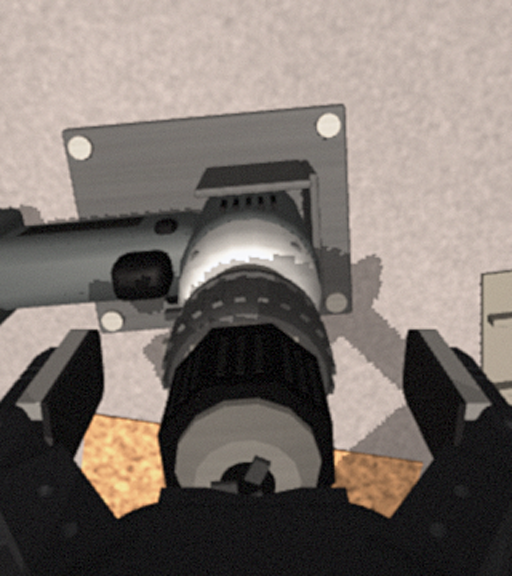

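View pics/s2.png

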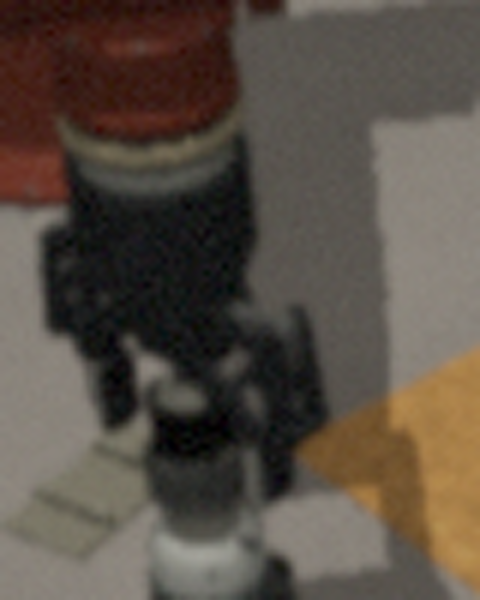

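Collar (px 165–335 in the crop) is centred between the pads (100–405). Close on it.

Call:
apply_moves(rows=[[0, 0, 0, 0, 0, 0], [0, 0, 0, 0, 0, 0], [0, 0, 0, 0, 0, 0], [0, 0, 0, 0, 0, 0], [0, 0, 0, 0, 0, 0], [0, 0, 0, 0, 0, 0], [0, 0, 0, 0, 0, 0], [0, 0, 0, 0, 0, 0]], grip=1, squeeze=90)

```text
t: 4.7
tool_pos: [0.5233, -0.2452, 0.1408]
tool_rot: [2.414, -2.008, 0.006]
contact_force: [0.5, -0.8, 4.3]
opening: 0.0439
```

```bash
python3 - <<'E'
from h import *
from station import ctrl
o=ctrl.get_obs();log(o);print(o["t"],o["tool_pos"],o["tool_rot"],o["contact_force"],o["opening"])
o=ctrl.get_obs();print(o["tool_pos"])
E
```

```text
4.7 [ 0.52330932 -0.24519038  0.14084355] [ 2.4136023  -2.00817399  0.00639236] [ 0.46234521 -0.79204764  4.26737882] 0.043882862442621955
[ 0.52330932 -0.24519038  0.14084355]
```

Call:
apply_moves(rows=[[0, 0, 0.2, 0, 0, 0], [0, 0, 0.4, 0, 0, 0], [0, 0, 0.6, 0, 0, 0], [0, 0, 0.75, 0, 0, 0], [0, 0, 0.75, 0, 0, 0], [0, 0, 0.75, 0, 0, 0]])

```text
t: 5.3
tool_pos: [0.5235, -0.2453, 0.1348]
tool_rot: [2.414, -2.008, 0.006]
contact_force: [-3.7, 2.0, 8.9]
opening: 0.0441
```

```bash
python3 - <<'E'
from h import *
from station import ctrl
d=ctrl.get_image("scene");crop(d["color"],180,150,260,250,6,"pics/s3.png")
d=ctrl.get_image("wrist");crop(d["color"],120,60,440,420,1.6,"pics/w3.png")
o=ctrl.get_obs();log(o);print(o["t"],o["tool_pos"],o["tool_rot"],o["contact_force"],o["opening"])
E
```

```text
5.4 [ 0.52347062 -0.24531685  0.13484075] [ 2.4135863  -2.00792804  0.00658478] [-4.11442971  1.93688165  9.28271097] 0.04394410335300389
```

View pics/w3.png

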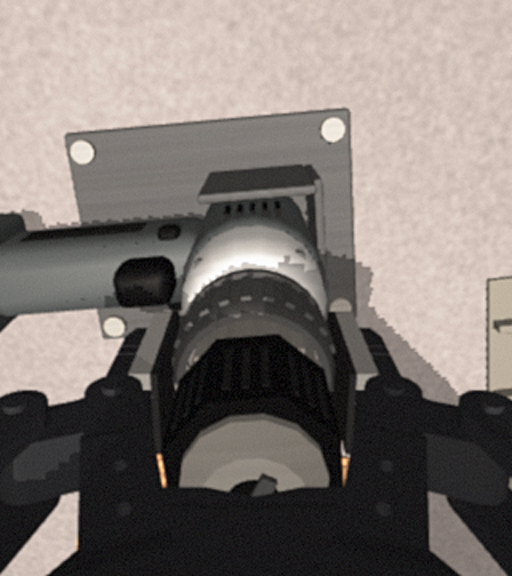

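Call:
apply_moves(rows=[[0, 0, 0.25, 0, 0, 0], [0, 0, 0.4, 0, 0, 0], [0, 0, 0.55, 0, 0, 0], [0, 0, 0.55, 0, 0, 0], [0, 0, 0.55, 0, 0, 0]])

```text
t: 5.9
tool_pos: [0.5237, -0.2455, 0.1328]
tool_rot: [2.414, -2.007, 0.006]
contact_force: [-7.4, 5.2, 19.6]
opening: 0.0441
```

Call:
apply_moves(rows=[[0, 0, 0.3, 0, 0, -1], [0, 0, 0.3, 0, 0, -2.2], [0, 0, 0.3, 0, 0, -3.4], [0, 0, 0.3, 0, 0, -4.6], [0, 0, 0.3, 0, 0, -5.8], [0, 0, 0.3, 0, 0, -7], [0, 0, 0.3, 0, 0, -8.2], [0, 0, 0.3, 0, 0, -9.2], [0, 0, 0.3, 0, 0, -10], [0, 0, 0.3, 0, 0, -10], [0, 0, 0.3, 0, 0, -10]])

```text
t: 7.0
tool_pos: [0.5248, -0.2447, 0.1328]
tool_rot: [3.036, -0.802, 0.007]
contact_force: [-3.8, 6.0, 16.6]
opening: 0.0442
```

```bash
python3 - <<'E'
from h import *
from station import ctrl
d=ctrl.get_image("wrist");crop(d["color"],120,60,440,420,1.6,"pics/w4.png")
o=ctrl.get_obs();log(o);print(o["t"],o["tool_pos"],o["contact_force"],o["wrist_torque"],o["opening"])
Y=R.from_rotvec(o["tool_rot"]).as_matrix();print(np.degrees(np.arctan2(Y[1,1],Y[0,1])),Y[:,2])
E
```

```text
7.05 [ 0.52480172 -0.24466608  0.13285931] [-4.23047667  6.18295115 15.14699298] [ 1.29918981  0.59624158 -0.47993131] 0.04403103843070158
-119.58404674722503 [ 0.00410338 -0.00226596 -0.99998901]
```

View pics/w4.png

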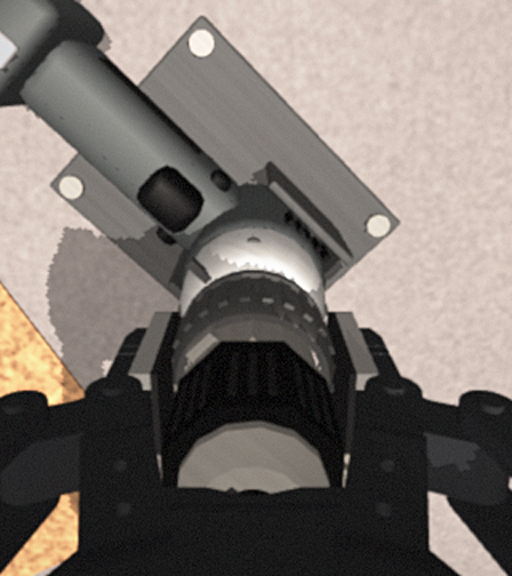

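Call:
apply_moves(rows=[[0, 0, 0.3, 0, 0, -0.5], [0, 0, 0.3, 0, 0, -1], [0, 0, 0.3, 0, 0, -1], [0, 0, 0.3, 0, 0, -1]])

```text
t: 7.45
tool_pos: [0.5267, -0.245, 0.1328]
tool_rot: [3.068, -0.673, 0.015]
contact_force: [-2.0, 1.9, 12.8]
opening: 0.044
```

```bash
python3 - <<'E'
from h import *
from station import ctrl
o=ctrl.get_obs();log(o);print(o["t"],o["tool_pos"],o["contact_force"],o["wrist_torque"],o["opening"])
Y=R.from_rotvec(o["tool_rot"]).as_matrix();print(np.degrees(np.arctan2(Y[1,1],Y[0,1])),Y[:,2])
E
```

```text
7.45 [ 0.52667019 -0.2450473   0.13284265] [-1.951237    1.91052508 12.79574242] [ 0.62788849 -0.1493362  -0.74142714] 0.043991456043061906
-114.72700165185866 [ 0.0092617  -0.00265781 -0.99995358]
```

Call:
apply_moves(rows=[[0, 0, 0, 0, 0, 0], [0, 0, -0.15, 0, 0, 0], [0, 0, -0.3, 0, 0, 0], [0, 0, -0.3, 0, 0, 0]])

```text
t: 7.85
tool_pos: [0.5268, -0.2451, 0.1365]
tool_rot: [3.068, -0.675, 0.016]
contact_force: [-3.3, 0.4, 5.8]
opening: 0.0439
```

```bash
python3 - <<'E'
from h import *
from station import ctrl
o=ctrl.get_obs();log(o);print(o["t"],o["tool_pos"],o["contact_force"],o["wrist_torque"],o["opening"])
E
```

```text
7.85 [ 0.52677524 -0.24505873  0.13653176] [-3.33252827  0.41476667  5.76493665] [ 0.27451745  0.22568571 -0.56109047] 0.04390243994638606
```

Call:
apply_moves(rows=[[0, 0, 0, 0, 0, 0], [0, 0, 0, 0, 0, 0], [0, 0, 0, 0, 0, 0], [0, 0, 0, 0, 0, 0], [0, 0, 0, 0, 0, 0]], grip=0)

```text
t: 8.35
tool_pos: [0.5266, -0.2449, 0.1361]
tool_rot: [-3.068, 0.675, -0.015]
contact_force: [-0.2, 0.2, -0.3]
opening: 0.0852
```

```bash
python3 - <<'E'
from h import *
from station import ctrl
d=ctrl.get_image("wrist");crop(d["color"],120,60,440,420,1.6,"pics/w5.png");np.savez("w5.npz",**d)
o=ctrl.get_obs();log(o);print(o["t"],o["tool_pos"],o["contact_force"],o["wrist_torque"],o["opening"])
print(delta(o,[.522,-.2445,.30],Rtool(-119.5)))
E
```

```text
8.4 [ 0.52669358 -0.24496216  0.13625157] [-0.10167828  0.77966839  0.94328832] [-0.0289555  -0.0033665  -0.01149963] 0.0853251703021575
(array([ -0.29,   0.12, -16.38]), array([-0.03, -0.11,  0.94]))
```

View pics/w5.png

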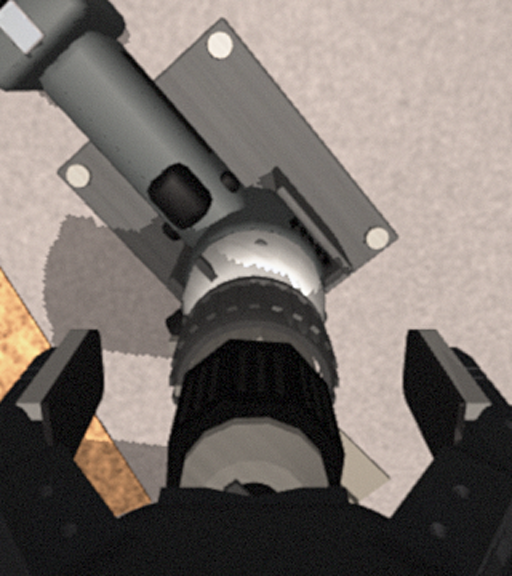

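Call:
apply_moves(rows=[[-0.1, 0.05, -4, 0, 0, 0], [-0.3, 0.1, -8, 0, 0, 0.5], [-0.3, 0.1, -11, 0, 0, 0.9], [-0.3, 0.1, -11, 0, -0.1, 0.9], [-0.3, 0.1, -11, 0, -0.1, 0.9]])

```text
t: 8.9
tool_pos: [0.5229, -0.2446, 0.247]
tool_rot: [-3.038, 0.794, -0.005]
contact_force: [0.5, -0.5, -0.1]
opening: 0.0852
```

```bash
python3 - <<'E'
from h import *
from station import ctrl
d=ctrl.get_image("wrist");crop(d["color"],170,120,390,330,3,"pics/w6.png");np.savez("w6.npz",**d)
d=ctrl.get_image("scene");crop(d["color"],180,150,260,250,6,"pics/s6.png");np.savez("s6.npz",**d)
o=ctrl.get_obs();log(o);print(o["t"],o["tool_pos"])
E
```

```text
9.0 [ 0.52181832 -0.24395482  0.24431142]
```

View pics/w6.png

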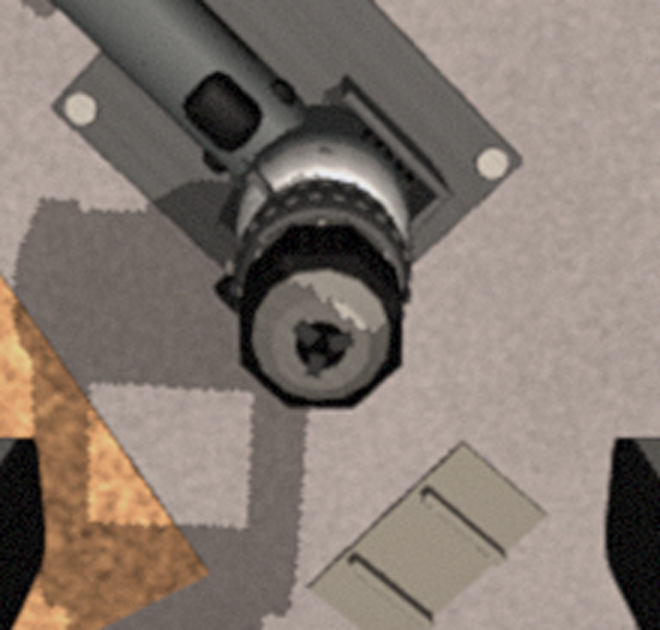

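View pics/s6.png

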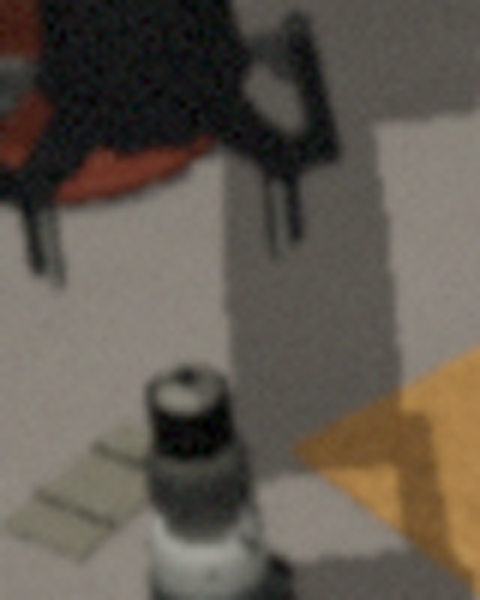

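```bash
python3 - <<'E'
from h import *
t0=np.load("scene0.npz");t1=np.load("s6.npz")
a=cv2.resize(t0["color"][205:245,195:235],None,fx=10,fy=10,interpolation=3);b=cv2.resize(t1["color"][205:245,195:235],None,fx=10,fy=10,interpolation=3)
cv2.imwrite("pics/cmp.png",np.hstack([a,b])*1)
d=np.load("w6.npz")
k=6;x0,y0=225,155
img=cv2.resize(d["color"][y0:y0+100,x0:x0+100],None,fx=k,fy=k,interpolation=3)
c=px2pl(d,170+320/3-.4,120+337/3-.4,.198);print(c)
c=np.array([.5217,-.2440,0])
for z,r,col in((.165,.023,(0,0,255)),(.1595,.023,(0,255,0)),(.198,.015,(255,255,0))):
    P=[[c[0]+r*np.cos(x),c[1]+r*np.sin(x),z] for x in np.linspace(0,6.28,60)]
    q=((proj(d,P)-[x0,y0]+.5)*k).astype(int); cv2.polylines(img,[q],True,col,1)
for yaw,l in((15.5,"0"),(15.5+50,"50"),(15.5+90,"90")):
    y=np.radians(yaw);q=((proj(d,[c[0]+.026*np.cos(y),c[1]+.026*np.sin(y),.157])[0]-[x0,y0]+.5)*k).astype(int);cv2.putText(img,l,tuple(q),0,.5,(0,0,255),1)
cv2.imwrite("pics/w6o.png",img)
E
```

```text
[ 0.52318244 -0.24371639  0.198     ]
```

View pics/cmp.png

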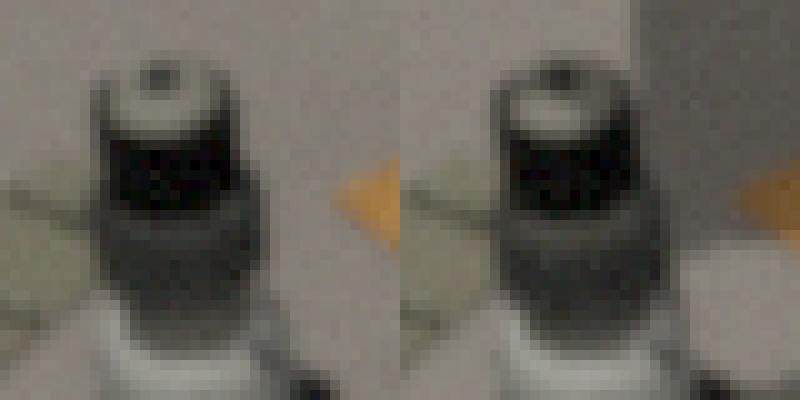

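View pics/w6o.png

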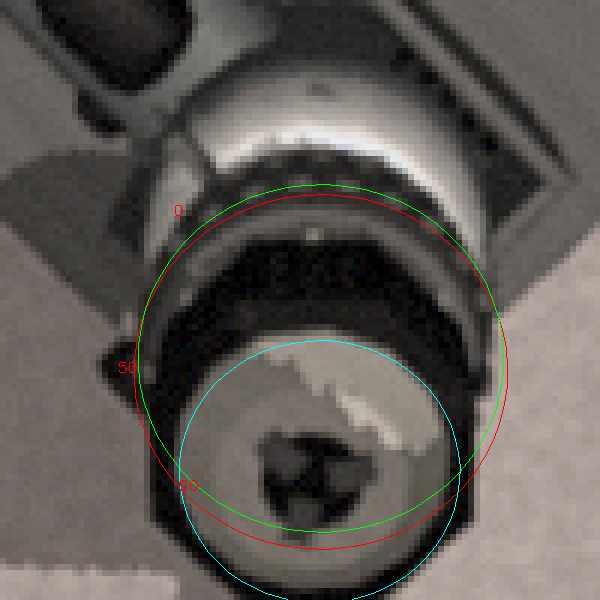

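```bash
python3 - <<'E'
from h import *
from station import ctrl
o=ctrl.get_obs();print(o["q"])
print(delta(o,[.5132,-.2392,.25],Rtool(-119.5,-30)),delta(o,[.5132,-.2392,.169],Rtool(-119.5,-30)))
E
```

```text
[-0.5677528  -0.06944844  1.71263632  0.0025853   1.50075479  1.51416583]
(array([-0.99,  0.01, -0.57]), array([-0.02, -5.97,  0.05])) (array([-0.97,  0.03,  7.53]), array([-0.02, -5.97,  0.05]))
```

Call:
apply_moves(rows=[[-0.3, 0, -0.5, 0, -1.5, 0], [-0.6, 0, -0.6, 0, -3, 0], [-0.97, 0, -0.6, 0, -4.5, 0], [-0.97, 0, -0.6, 0, -6, 0], [-0.97, 0, 0, 0, -6, 0], [-0.97, 0, 3, 0, -6, 0], [-0.97, 0, 5.5, 0, -6, 0], [-0.97, 0, 7.0, 0, -6, 0], [-0.97, 0, 7.0, 0, -6, 0], [-0.97, 0, 7.0, 0, -6, 0]])

```text
t: 10.0
tool_pos: [0.5131, -0.2388, 0.1748]
tool_rot: [-2.817, 0.735, 0.756]
contact_force: [0.6, 0.4, 0.2]
opening: 0.0854
```

```bash
python3 - <<'E'
from h import *
from station import ctrl
d=ctrl.get_image("wrist");crop(d["color"],100,60,460,420,1.6,"pics/w7.png");np.savez("w7.npz",**d)
d=ctrl.get_image("scene");crop(d["color"],180,150,260,250,6,"pics/s7.png")
o=ctrl.get_obs();log(o);print(o["t"],o["q"],o["tool_pos"],o["contact_force"])
print(delta(o,[.5132,-.2392,.169],Rtool(-119.5,-30)))
E
```

```text
10.1 [-0.55684565  0.30457198  1.48623367 -0.02152279  1.8728969   1.52355564] [ 0.5139631  -0.23933512  0.17607653] [ 0.41598357 -0.4737501  -0.14632738]
(array([0.29, 0.03, 0.65]), array([-0.  , -0.01,  0.05]))
```

View pics/w7.png

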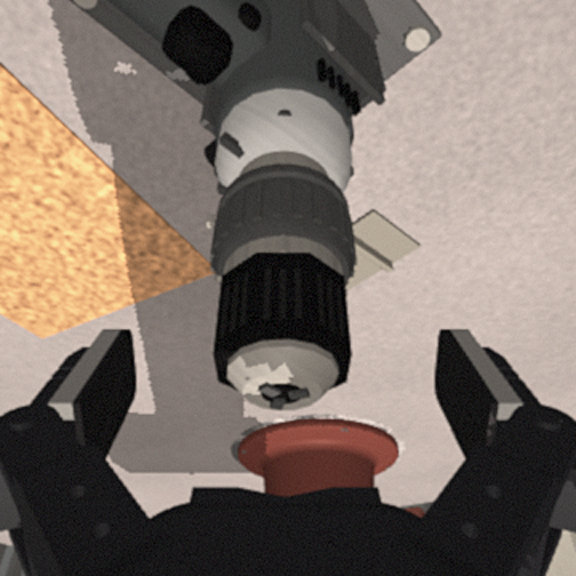

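View pics/s7.png

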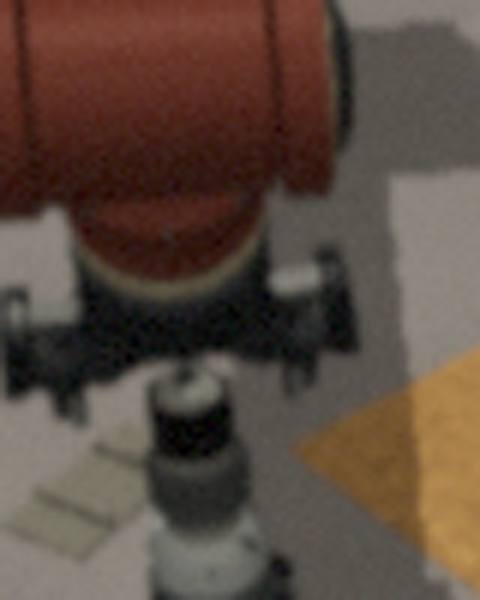

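Sleeve (215–350) is centred between pads (132–440), flats square to the jaws. Lower the rest and grip.

Call:
apply_moves(rows=[[0.15, 0, 0.4, 0, 0, 0], [0.3, 0, 0.65, 0, 0, 0], [0.3, 0, 0.65, 0, 0, 0], [0.3, 0, 0.65, 0, 0, 0], [0.3, 0, 0.65, 0, 0, 0], [0.3, 0, 0.65, 0, 0, 0], [0.3, 0, 0.65, 0, 0, 0], [0.3, 0, 0.65, 0, 0, 0], [0.3, 0, 0.65, 0, 0, 0], [0.3, 0, 0.65, 0, 0, 0]], grip=1, squeeze=70)

```text
t: 11.1
tool_pos: [0.5136, -0.2391, 0.1692]
tool_rot: [-2.819, 0.736, 0.752]
contact_force: [1.4, -1.1, 1.3]
opening: 0.035
```

```bash
python3 - <<'E'
from h import *
from station import ctrl
d=ctrl.get_image("wrist");crop(d["color"],100,60,460,420,1.6,"pics/w8.png");np.savez("w8.npz",**d)
o=ctrl.get_obs();log(o);print(o["t"],o["q"],o["tool_pos"],o["contact_force"],o["opening"])
R0=R.from_rotvec(o["tool_rot"]);print("up 10cm in tool",R0.inv().apply([0,0,10]))
E
```

```text
11.15 [-0.55689998  0.30927593  1.49238933 -0.0214821   1.86152695  1.52382537] [ 0.51355722 -0.23912912  0.16917592] [ 1.80661873 -1.31546346  0.49077691] 0.035076468564490385
up 10cm in tool [-4.98635583 -0.0250501  -8.66808099]
```

View pics/w8.png

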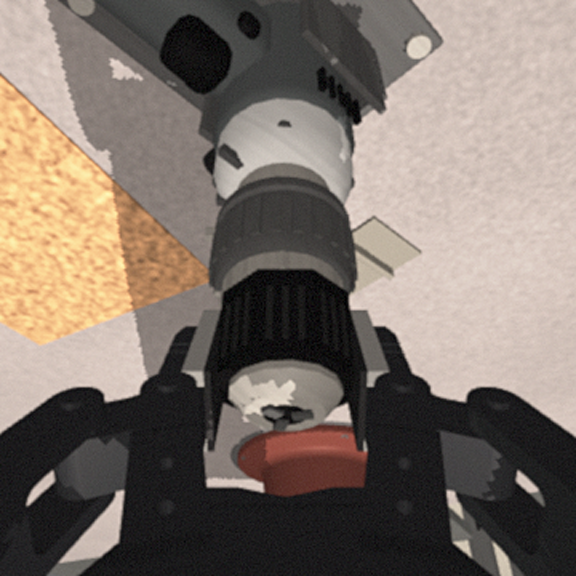

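Gripped (35 mm). Lift straight up along world z, gently at first.

Call:
apply_moves(rows=[[-0.25, 0, -0.43, 0, 0, 0], [-0.5, 0, -0.87, 0, 0, 0], [-0.75, 0, -1.3, 0, 0, 0], [-1, 0, -1.73, 0, 0, 0], [-1.5, 0, -2.6, 0, 0, 0], [-2.5, 0, -4.33, 0, 0, 0], [-2.5, 0, -4.33, 0, 0, 0]])

```text
t: 11.85
tool_pos: [0.5147, -0.24, 0.2227]
tool_rot: [-2.822, 0.737, 0.745]
contact_force: [0.6, 0.2, -1.3]
opening: 0.0347
```

```bash
python3 - <<'E'
from h import *
from station import ctrl
d=ctrl.get_image("wrist");crop(d["color"],100,60,460,420,1.6,"pics/w9.png");np.savez("w9.npz",**d)
d=ctrl.get_image("scene");crop(d["color"],180,130,260,250,5,"pics/s9.png")
o=ctrl.get_obs();log(o);print(o["t"],o["q"],o["tool_pos"],o["contact_force"],o["opening"])
E
```

```text
11.95 [-0.55705276  0.26828141  1.45419987 -0.02218219  1.93869175  1.52183807] [ 0.51379773 -0.23941873  0.21983701] [ 0.27602287  0.07166814 -2.17906831] 0.03457342635136411
```

View pics/w9.png

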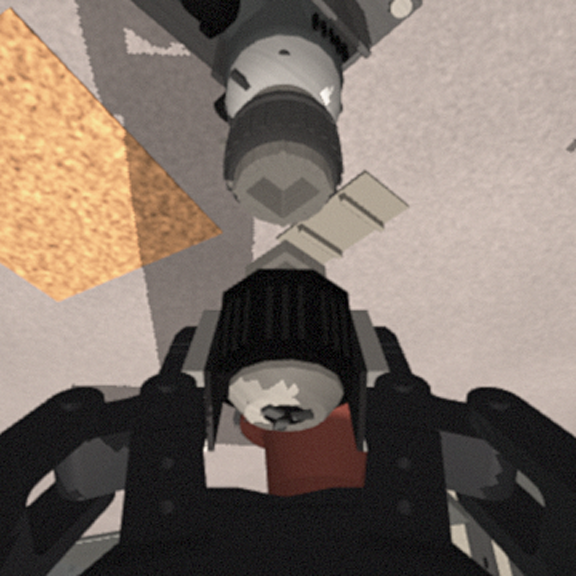

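View pics/s9.png

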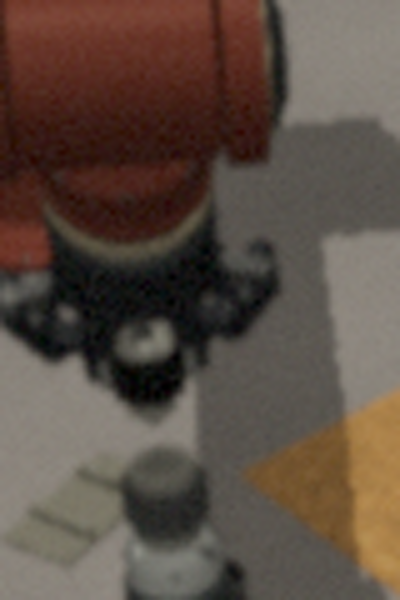

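Head is out, tail visible, collar still down. Now fit the arm geometry to check that the tilted laying pose is reachable.

```bash
cat > kin.py <<'E'
from h import *
import json
L=[json.loads(l) for l in open("log.jsonl")]
A=[];b=[]
for o in L:
    q=o["q"];p=np.array(o["tool_pos"]);rad=np.array([np.cos(q[0]),np.sin(q[0])]);lat=np.array([-rad[1],rad[0]])
    z=R.from_rotvec(o["tool_rot"]).as_matrix()[:,2]
    r=p[:2]@rad; a2=q[1];a3=q[1]+q[2]
    # r = a + L1 sin a2 + L2 sin a3 + e cos a3 + d z.r ; z = h + L1 cos a2 + L2 cos a3 - e sin a3 + d z.z
    zr=z[:2]@rad
    A.append([1,0,np.sin(a2),np.sin(a3),np.cos(a3),zr]);b.append(r)
    A.append([0,1,np.cos(a2),np.cos(a3),-np.sin(a3),z[2]]);b.append(p[2])
x,res,rk,sv=np.linalg.lstsq(np.array(A),np.array(b),rcond=None)
if __name__=="__main__":
    print(x.round(4),sv.round(3),np.abs(np.array(A)@x-b).max())
    print([round(float(np.array(o["tool_pos"][:2])@[-np.sin(o["q"][0]),np.cos(o["q"][0])]),4) for o in L])
E
python3 kin.py
```

```text
[0.     0.238  0.4264 0.6099 0.0957 0.2795] [7.442 5.287 0.678 0.321 0.28  0.14 ] 9.43689570931383e-16
[0.0742, 0.074, 0.0736, 0.0736, 0.0736, 0.0735, 0.0743, 0.075, 0.0751, 0.0751, 0.0749, 0.0685, 0.0684, 0.0684]
```

```bash
cat > ik.py <<'E'
from kin import *
from scipy.optimize import least_squares
a,h,L1,L2,e,d=x
def ikp(tcp,Rt):
    # plane IK assuming tool z in arm plane approx, lateral .0735
    p=np.array(tcp);z=Rt.as_matrix()[:,2]; w=p-d*z
    rr=np.hypot(*w[:2]); 
    # wrist centre lateral offset
    lat=.0742; q1=np.arctan2(w[1],w[0])-np.arcsin(lat/rr); r=np.sqrt(rr**2-lat**2)
    f=lambda q:[a+L1*np.sin(q[0])+L2*np.sin(q[0]+q[1])+e*np.cos(q[0]+q[1])-r,h+L1*np.cos(q[0])+L2*np.cos(q[0]+q[1])-e*np.sin(q[0]+q[1])-w[2]]
    s=least_squares(f,[0,1.6]); q2,q3=s.x
    zr=z[:2]@[np.cos(q1),np.sin(q1)]; pitch=np.arctan2(zr,z[2])%(2*np.pi)
    return q1,q2,q3,pitch-q2-q3,s.cost
E
python3 - <<'E'
from ik import *
g=[l for l in L if 11<l["t"]<11.2][0]
R0=R.from_rotvec(g["tool_rot"]);hc=R0.inv().apply(np.array([.5225,-.2445,.175])-g["tool_pos"]);hz=R0.inv().apply([0,0,1.])
print("head in tool",hc,hz)
for c in([.50,0],[.54,0],[.55,-.03]):
  for tilt in(45,60):
    for yaw in(-98,-110):
        Rt=Rtool(yaw,tilt); tcp=np.array([*c,.0205])-Rt.apply(hc)
        tips=[tcp+Rt.apply([sx,0,-.0022]) for sx in(.011,-.011)]
        print(c,tilt,yaw,tcp.round(4),np.round(ikp(tcp,Rt),3),"tips z",[round(t[2],4) for t in tips],"hz",Rt.apply(hz).round(2),"body low",(tcp+Rt.apply([-.0425,0,-.073]))[2].round(4))
E
```

```text
head in tool [ 0.00613385  0.00029398 -0.01024837] [-0.49863558 -0.00250501 -0.8668081 ]
[0.5, 0] 45 -98 [ 5.029e-01 -1.000e-04  8.900e-03] [-0.154 -0.333  2.528  0.16   0.   ] tips z [np.float64(0.0182), np.float64(0.0027)] hz [-0.96  0.14  0.26] body low 0.0305
[0.5, 0] 45 -110 [ 0.5028 -0.0007  0.0089] [-0.023 -0.275  2.488  0.17   0.   ] tips z [np.float64(0.0182), np.float64(0.0027)] hz [-0.91  0.33  0.26] body low 0.0305
[0.5, 0] 60 -98 [ 5.058e-01 -5.000e-04  1.010e-02] [-0.156 -0.239  2.605 -0.271  0.   ] tips z [np.float64(0.0207), np.float64(0.0016)] hz [-0.99  0.14  0.  ] body low 0.0098
[0.5, 0] 60 -110 [ 0.5056 -0.0017  0.0101] [ 0.025 -0.164  2.548 -0.258  0.   ] tips z [np.float64(0.0207), np.float64(0.0016)] hz [-0.94  0.34  0.  ] body low 0.0098
[0.54, 0] 45 -98 [ 5.429e-01 -1.000e-04  8.900e-03] [-0.136 -0.195  2.426  0.125  0.   ] tips z [np.float64(0.0182), np.float64(0.0027)] hz [-0.96  0.14  0.26] body low 0.0305
[0.54, 0] 45 -110 [ 0.5428 -0.0007  0.0089] [-0.021 -0.15   2.389  0.145  0.   ] tips z [np.float64(0.0182), np.float64(0.0027)] hz [-0.91  0.33  0.26]
[... 346 characters left out ...]
ody low 0.0098
[0.55, -0.03] 45 -98 [ 0.5529 -0.0301  0.0089] [-0.217 -0.168  2.404  0.121  0.   ] tips z [np.float64(0.0182), np.float64(0.0027)] hz [-0.96  0.14  0.26] body low 0.0305
[0.55, -0.03] 45 -110 [ 0.5528 -0.0307  0.0089] [-0.102 -0.134  2.375  0.13   0.   ] tips z [np.float64(0.0182), np.float64(0.0027)] hz [-0.91  0.33  0.26] body low 0.0305
[0.55, -0.03] 60 -98 [ 0.5558 -0.0305  0.0101] [-0.227 -0.085  2.481 -0.3    0.   ] tips z [np.float64(0.0207), np.float64(0.0016)] hz [-0.99  0.14  0.  ] body low 0.0098
[0.55, -0.03] 60 -110 [ 0.5556 -0.0317  0.0101] [-0.071 -0.042  2.442 -0.288  0.   ] tips z [np.float64(0.0207), np.float64(0.0016)] hz [-0.94  0.34  0.  ] body low 0.0098
```

```bash
python3 - <<'E'
from ik import *
from station import ctrl
g=[l for l in L if 11<l["t"]<11.2][0]
R0=R.from_rotvec(g["tool_rot"]);hc=R0.inv().apply(np.array([.5225,-.2445,.175])-g["tool_pos"]);hz=R0.inv().apply([0,0,1.])
for c in([.45,0],[.48,0.0]):
  for tilt in(50,55,60):
    for yaw in(84,):
        Rt=Rtool(yaw,tilt); tcp=np.array([*c,.0215])-Rt.apply(hc)
        tips=[tcp+Rt.apply([sx,0,-.0022]) for sx in(.011,-.011)]
        print(c,tilt,yaw,tcp.round(4),np.round(ikp(tcp,Rt),3),"tips z",[round(t[2],4) for t in tips],"hz",Rt.apply(hz).round(2),"body low",(tcp+Rt.apply([-.0425,0,-.073]))[2].round(4))
t0=np.load("top0.npz");print("tin",px2pl(t0,282,175,.042))
o=ctrl.get_obs()
print(delta(o,[.50,-.15,.30],Rtool(-30)))
print(np.degrees(o["q"][0]-o["q"][5]))
for p in([.50,-.15,.30],[.48,0,.25]): print(np.round(ikp(p,Rtool(-30)),3))
E
```

```text
[0.45, 0] 50 84 [4.461e-01 1.000e-04 1.020e-02] [-0.147  0.501  1.667  1.846  0.   ] tips z [np.float64(0.0201), np.float64(0.0032)] hz [ 0.98 -0.11  0.18] body low 0.0246
[0.45, 0] 55 84 [4.451e-01 2.000e-04 1.060e-02] [-0.146  0.557  1.627  1.917  0.   ] tips z [np.float64(0.0209), np.float64(0.0028)] hz [ 0.99 -0.11  0.09] body low 0.0177
[0.45, 0] 60 84 [4.442e-01 3.000e-04 1.110e-02] [-0.145  0.611  1.589  1.988  0.   ] tips z [np.float64(0.0217), np.float64(0.0026)] hz [ 0.99 -0.11  0.  ] body low 0.0108
[0.48, 0.0] 50 84 [4.761e-01 1.000e-04 1.020e-02] [-0.14   0.554  1.589  1.871  0.   ] tips z [np.float64(0.0201), np.float64(0.0032)] hz [ 0.98 -0.11  0.18] body low 0.0246
[0.48, 0.0] 55 84 [4.751e-01 2.000e-04 1.060e-02] [-0.139  0.609  1.547  1.945  0.   ] tips z [np.float64(0.0209), np.float64(0.0028)] hz [ 0.99 -0.11  0.09] body low 0.0177
[0.48, 0.0] 60 84 [4.742e-01 3.000e-04 1.110e-02] [-0.139  0.662  1.509  2.018  0.   ] tips z [np.float64(0.0217), np.float64(0.0026)] hz [ 0.99 -0.11  0.  ] body low 0.0108
tin [ 0.67006228 -0.03191868  0.042     ]
(array([-8.82, -7.14, -4.17]), array([ -4.65,   4.67, -17.41]))
-119.11167045219183
[-0.434 -0.228  1.763  1.606  0.   ]
[-0.155 -0.316  1.917  1.541  0.   ]
```

Call:
apply_moves(rows=[[-2, 0, -3.5, 0, 0, 0], [-8.8, -7.1, -4.2, -4.65, 4.65, -17.4], [-8.8, -7.1, -4.2, -4.65, 4.65, -17.4], [-8.8, -7.1, -4.2, -4.65, 4.65, -17.4], [-8.8, -7.1, -4.2, -4.65, 4.65, -17.4], [-8.8, -7.1, -4.2, -4.65, 4.65, -17.4], [-8.8, -7.1, -4.2, -4.65, 4.65, -17.4], [-8.8, -7.1, -4.2, -4.65, 4.65, -17.4], [-8.8, -7.1, -4.2, -4.65, 4.65, -17.4], [-8.8, -7.1, -4.2, -4.65, 4.65, -17.4], [-8.8, -7.1, -4.2, -4.65, 4.65, -17.4], [-8.8, -7.1, -4.2, -4.65, 4.65, -17.4], [-8.8, -7.1, -4.2, -4.65, 4.65, -17.4]])

```text
t: 13.25
tool_pos: [0.4988, -0.1504, 0.2991]
tool_rot: [-2.72, -1.567, 0.004]
contact_force: [-0.4, 1.0, -1.2]
opening: 0.0345
```

```bash
python3 - <<'E'
from h import *
from station import ctrl
o=ctrl.get_obs();print(o["t"],o["q"],o["tool_pos"],o["opening"])
print(delta(o,[.475,0,.22],Rtool(83,25)))
E
```

```text
13.25 [-4.35129921e-01 -2.27449449e-01  1.76404126e+00 -1.12620518e-03
  1.60830622e+00  9.03772392e-02] [ 0.49882731 -0.15039925  0.29913289] 0.03450297467859181
(array([11.83, -9.58,  7.93]), array([  4.88,   3.23, -22.22]))
```

Call:
apply_moves(rows=[[11.8, -9.6, 7.9, 4.9, 3.2, -22.2], [11.8, -9.6, 7.9, 4.9, 3.2, -22.2], [11.8, -9.6, 7.9, 4.9, 3.2, -22.2], [11.8, -9.6, 7.9, 4.9, 3.2, -22.2], [11.8, -9.6, 7.9, 4.9, 3.2, -22.2], [11.8, -9.6, 7.9, 4.9, 3.2, -22.2], [11.8, -9.6, 7.9, 4.9, 3.2, -22.2], [11.8, -9.6, 7.9, 4.9, 3.2, -22.2], [11.8, -9.6, 7.9, 4.9, 3.2, -22.2], [11.8, -9.6, 7.9, 4.9, 3.2, -22.2], [11.8, -9.6, 7.9, 4.9, 3.2, -22.2], [11.8, -9.6, 7.9, 4.9, 3.2, -22.2], [11.8, -9.6, 7.9, 4.9, 3.2, -22.2], [11.8, -9.6, 7.9, 4.9, 3.2, -22.2], [11.8, -9.6, 7.9, 4.9, 3.2, -22.2]])

```text
t: 14.75
tool_pos: [0.4748, 0.0002, 0.2193]
tool_rot: [-0.169, -2.698, -0.032]
contact_force: [0.1, -0.7, -1.6]
opening: 0.0343
```

```bash
python3 - <<'E'
from h import *
from station import ctrl
d=ctrl.get_image("wrist");cv2.imwrite("pics/w10.png",d["color"])
o=ctrl.get_obs();print(o["t"],o["q"],o["tool_pos"],o["opening"])
print(delta(o,[.475,0,.08],Rtool(83,55)),delta(o,[.475,0,.016],Rtool(83,55)))
E
```

```text
14.8 [-0.14873773  0.00257333  1.72845396 -0.01400788  1.84826664 -1.59427414] [4.74706343e-01 8.89598337e-05 2.19492171e-01] 0.034754266410305566
(array([-5.94,  0.05, 12.62]), array([-0.01,  5.98, -0.06])) (array([-8.66,  0.07, 18.42]), array([-0.01,  5.98, -0.06]))
```

View pics/w10.png

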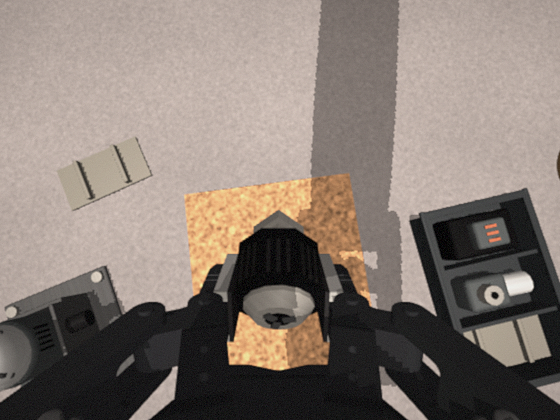

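Call:
apply_moves(rows=[[-2, 0, 4, 0, 1.5, 0], [-4, 0, 8, 0, 3, 0], [-6, 0, 12.6, 0, 4.5, 0], [-6, 0, 12.6, 0, 6, 0], [-7, 0, 15, 0, 6, 0], [-8, 0, 17, 0, 6, 0], [-8.66, 0, 18.42, 0, 6, 0], [-8.66, 0, 18.42, 0, 6, 0], [-8.66, 0, 18.42, 0, 6, 0]])

```text
t: 15.7
tool_pos: [0.4752, -0.0008, 0.0165]
tool_rot: [-0.14, -2.177, -0.066]
contact_force: [-0.1, 0.6, -1.8]
opening: 0.0346
```

```bash
python3 - <<'E'
from h import *
from station import ctrl
d=ctrl.get_image("scene");crop(d["color"],190,150,330,255,5,"pics/s11.png");np.savez("s11.npz",**d)
o=ctrl.get_obs();print(o["t"],o["q"],o["tool_pos"],o["contact_force"],o["opening"])
print(delta(o,[o["tool_pos"][0],o["tool_pos"][1],.0106],Rtool(83,55)))
E
```

```text
15.75 [-0.14669787  0.59909846  1.54829636 -0.02138227  1.95368366 -1.58715922] [ 0.47569596 -0.00088625  0.01704319] [ 0.04700344  0.35778065 -1.41171976] 0.03477514861480679
(array([-0.53,  0.  ,  0.37]), array([ 0.  ,  0.  , -0.07]))
```

View pics/s11.png

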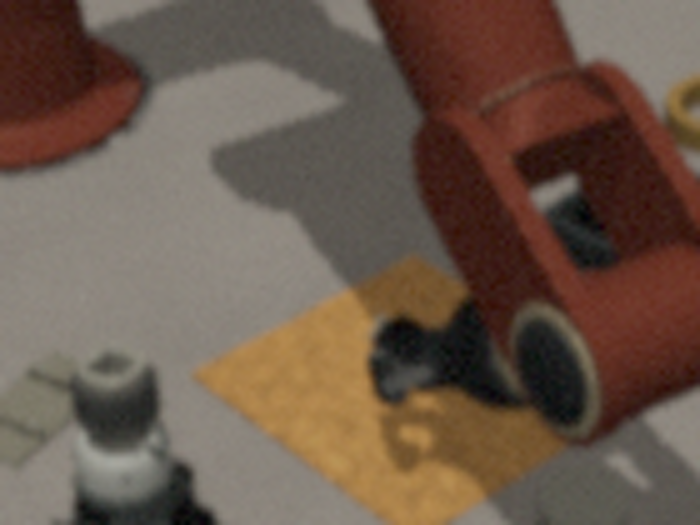

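Call:
apply_moves(rows=[[-0.25, 0, 0.17, 0, 0, 0], [-0.4, 0, 0.28, 0, 0, 0], [-0.5, 0, 0.35, 0, 0, 0], [-0.5, 0, 0.35, 0, 0, 0]])

```text
t: 16.15
tool_pos: [0.4757, -0.0009, 0.0111]
tool_rot: [-0.14, -2.178, -0.066]
contact_force: [-1.0, -0.2, -1.7]
opening: 0.0346
```

```bash
python3 - <<'E'
from h import *
from station import ctrl
o=ctrl.get_obs();print(o["t"],o["tool_pos"],o["contact_force"],o["opening"])
E
```

```text
16.15 [ 0.47569731 -0.00088388  0.01105314] [-0.98191156 -0.15304652 -1.66697775] 0.03456088005103471
```

Call:
apply_moves(rows=[[-0.08, 0, 0.06, 0, 0, 0], [-0.13, 0, 0.09, 0, 0, 0], [-0.13, 0, 0.09, 0, 0, 0]])

```text
t: 16.45
tool_pos: [0.4757, -0.0009, 0.0098]
tool_rot: [-0.14, -2.178, -0.066]
contact_force: [0.4, 0.0, 0.1]
opening: 0.0347
```

Call:
apply_moves(rows=[[0, 0, 0, 0, 0, 0], [0, 0, 0, 0, 0, 0], [0, 0, 0, 0, 0, 0], [0, 0, 0, 0, 0, 0], [0, 0, 0, 0, 0, 0]], grip=0)

```text
t: 16.95
tool_pos: [0.4757, -0.0009, 0.0098]
tool_rot: [-0.14, -2.178, -0.066]
contact_force: [0.8, -0.2, 0.1]
opening: 0.0854
```

```bash
python3 - <<'E'
from h import *
from station import ctrl
d=ctrl.get_image("wrist");cv2.imwrite("pics/w12.png",d["color"])
o=ctrl.get_obs();print(o["t"],o["q"],o["tool_pos"],o["contact_force"],o["opening"])
print(delta(o,[.455,0,.06],Rtool(83,55)), delta(o,[.46,0,.16],Rtool(83,0)))
E
```

```text
17.0 [-0.14672448  0.61084758  1.54629311 -0.02131509  1.94430108 -1.5869238 ] [ 0.4757139  -0.00090482  0.00982179] [ 0.1952921  -0.51876631 -0.13431643] 0.0855935813809795
(array([ 5.3 , -0.19, -1.18]), array([ 0.  , -0.  , -0.07])) (array([13.2 , -0.18, -7.33]), array([ -0.03, -11.  ,  -0.06]))
```

View pics/w12.png

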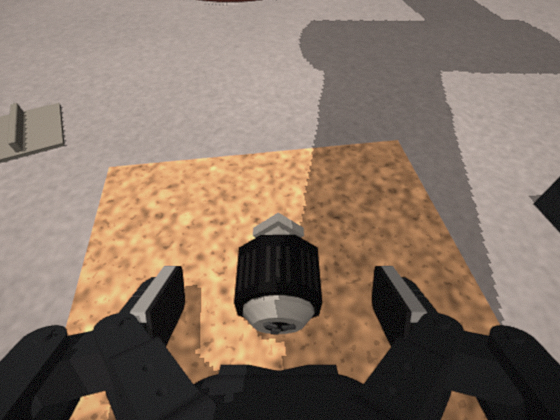

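Head lies on the mat at (278,275), on a flat, jaws clear. Up and to vertical, then measure it.

```bash
python3 - <<'E'
from h import *
from station import ctrl
o=ctrl.get_obs()
print(delta(o,[.4757,-.0009,.10],Rtool(83,55)), delta(o,[.478,0,.16],Rtool(83,0)))
E
```

```text
(array([ 7.39, -0.04, -5.17]), array([ 0.  , -0.  , -0.07])) (array([12.18,  0.05, -8.79]), array([ -0.03, -11.  ,  -0.06]))
```

Call:
apply_moves(rows=[[1.6, 0, -1.2, 0, 0, 0], [4, 0, -2.8, 0, 0, 0], [7.4, 0, -5.2, 0, 0, 0], [10, 0, -7.5, 0, -1.7, 0], [12.2, 0, -8.8, 0, -3.4, 0], [12.2, 0, -8.8, 0, -5.1, 0], [12.2, 0, -8.8, 0, -6.8, 0], [12.2, 0, -8.8, 0, -8.5, 0], [12.2, 0, -8.8, 0, -10, 0], [12.2, 0, -8.8, 0, -11, 0], [12.2, 0, -8.8, 0, -11, 0], [12.2, 0, -8.8, 0, -11, 0]])

```text
t: 18.2
tool_pos: [0.4777, -0.0005, 0.1605]
tool_rot: [-0.197, -3.134, 0.007]
contact_force: [1.1, 0.1, -0.2]
opening: 0.0849
```

```bash
python3 - <<'E'
from h import *
from station import ctrl
ctrl.get_image("top")
d=ctrl.get_image("wrist");cv2.imwrite("pics/w13.png",d["color"]);np.savez("w13.npz",**d)
o=ctrl.get_obs();print(o["t"],o["q"],o["tool_pos"],o["tool_rot"])
E
```

```text
18.3 [-0.15432559 -0.25367108  2.01756268 -0.00464049  1.37895453 -1.5984318 ] [ 0.47843191 -0.00062217  0.16029758] [-0.19737482 -3.13371325  0.00694251]
```

View pics/w13.png

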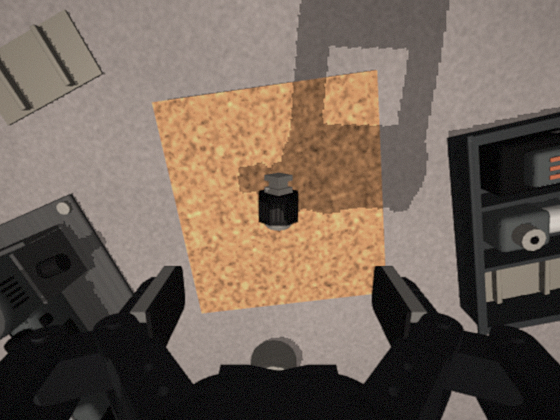

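```bash
python3 - <<'E'
from h import *
d=np.load("w13.npz");crop(d["color"],240,155,315,245,7,"pics/w13z.png")
E
```

```text
(no output)
```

View pics/w13z.png

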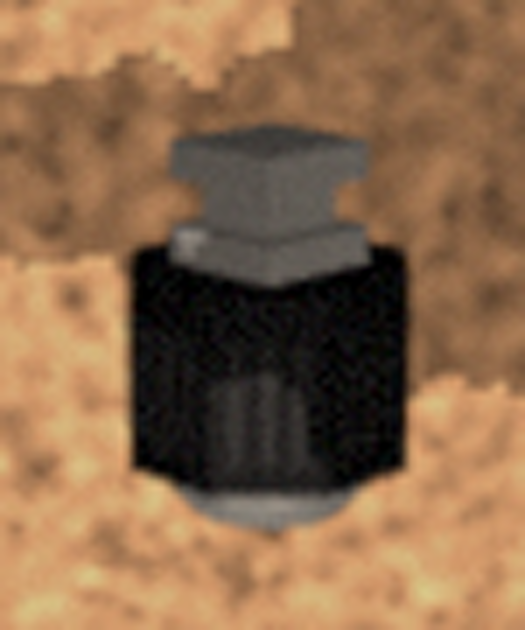

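```bash
python3 - <<'E'
from h import *
d=np.load("w13.npz")
f=lambda a,b,z:px2pl(d,240+a/7-.4,155+b/7-.4,z)
P=[f(*p,.0275) for p in((134,250),(405,250),(134,468),(405,468))];print(np.round(P,4))
t=(P[0]+P[1])/2;n=(P[2]+P[3])/2;ax=n-t;print(np.linalg.norm(ax),np.linalg.norm(P[0]-P[1]))
u=ax/np.linalg.norm(ax);print("yaw",np.degrees(np.arctan2(u[1],u[0])))
tail=[f(172,160,.020),f(365,160,.020)];print("tail end",np.round(tail,4), np.mean(tail,0))
print("center from tail plane",t+u*.009,"from nose plane",n-u*.017)
v=P[0]-P[1];print("tail plane perp yaw",np.degrees(np.arctan2(v[1],v[0])));v=tail[0]-tail[1];print(np.degrees(np.arctan2(v[1],v[0])))
print("tail based centre",np.mean(tail,0)+u*.025)
from station import ctrl
o=ctrl.get_obs();Y=R.from_rotvec(o["tool_rot"]).as_matrix();print("tool yaw",np.degrees(np.arctan2(Y[1,1],Y[0,1])),Y[:,2])
E
```

```text
[[ 0.4675 -0.0165  0.0275]
 [ 0.4717  0.0174  0.0275]
 [ 0.4963 -0.0206  0.0275]
 [ 0.5006  0.0143  0.0275]]
0.029074031507051994 0.03417095181158977
yaw -7.11080276266682
tail end [[ 0.4581 -0.0107  0.02  ]
 [ 0.4612  0.0138  0.02  ]] [0.45964204 0.00155745 0.02      ]
center from tail plane [ 0.4785313  -0.00065165  0.0275    ] from nose plane [ 0.48158169 -0.00103218  0.0275    ]
tail plane perp yaw -97.07570491515466
-97.08311817247919
tail based centre [ 0.48444975 -0.00153727  0.02      ]
tool yaw 82.79222792465204 [-0.0019368  -0.00430884 -0.99998884]
```

```bash
python3 - <<'E'
from h import *
from station import ctrl
o=ctrl.get_obs()
print(delta(o,[.483,-.0013,.0135],Rtool(82.9)))
E
```

```text
(array([-0.48,  0.06, 14.68]), array([-0.05, -0.02, -0.02]))
```

Call:
apply_moves(rows=[[-0.48, 0.06, 4, 0, 0, 0], [-0.48, 0.06, 8, 0, 0, 0], [-0.48, 0.06, 11, 0, 0, 0], [-0.48, 0.06, 13.5, 0, 0, 0], [-0.48, 0.06, 14.68, 0, 0, 0], [-0.48, 0.06, 14.68, 0, 0, 0], [-0.48, 0.06, 14.68, 0, 0, 0]])

```text
t: 19.0
tool_pos: [0.484, -0.0014, 0.0143]
tool_rot: [-0.197, -3.134, 0.007]
contact_force: [-0.6, -0.0, -0.1]
opening: 0.0855
```

```bash
python3 - <<'E'
from h import *
from station import ctrl
d=ctrl.get_image("wrist");crop(d["color"],100,60,460,420,1.6,"pics/w14.png");np.savez("w14.npz",**d)
o=ctrl.get_obs();print(o["t"],o["tool_pos"],o["contact_force"])
E
```

```text
19.05 [ 0.4844913  -0.00148182  0.01492486] [ 0.85686445 -0.37452858 -0.22521823]
```

View pics/w14.png

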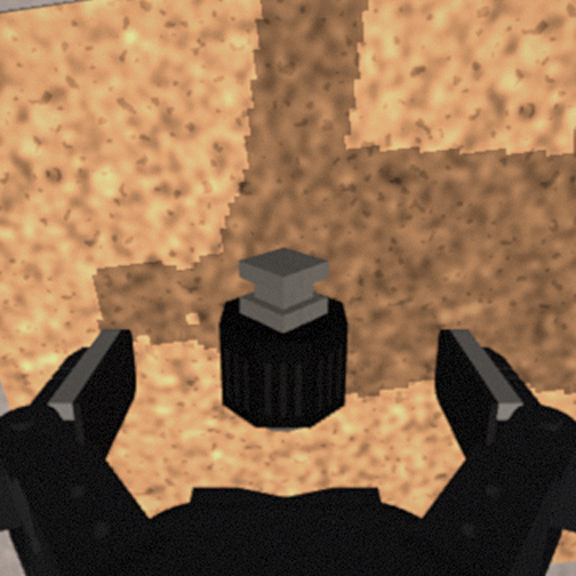

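Call:
apply_moves(rows=[[0, 0, 0.1, 0, 0, 0], [0, 0, 0.1, 0, 0, 0], [0, 0, 0.1, 0, 0, 0], [0, 0, 0.1, 0, 0, 0], [0, 0, 0.1, 0, 0, 0], [0, 0, 0.1, 0, 0, 0], [0, 0, 0.1, 0, 0, 0], [0, 0, 0.1, 0, 0, 0]], grip=1, squeeze=60)

```text
t: 19.85
tool_pos: [0.4853, -0.0017, 0.0149]
tool_rot: [0.197, 3.133, -0.007]
contact_force: [-0.8, 0.7, 6.5]
opening: 0.0343
```

```bash
python3 - <<'E'
from h import *
from station import ctrl
d=ctrl.get_image("wrist");crop(d["color"],100,60,460,420,1.6,"pics/w15.png");np.savez("w15.npz",**d)
o=ctrl.get_obs();print(o["t"],o["tool_pos"],o["contact_force"],o["opening"])
import json;open("g2.json","w").write(json.dumps({k:np.array(o[k]).tolist() for k in("tool_pos","tool_rot")}))
E
```

```text
19.9 [ 0.48531795 -0.00163376  0.01491283] [-1.16363951 -0.63061945  5.95301539] 0.03463283753742996
```

View pics/w15.png

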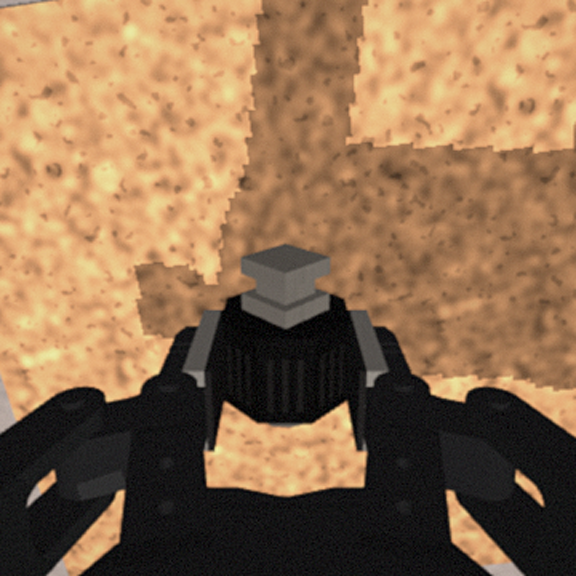

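```bash
python3 - <<'E'
from h import *
import json
d=np.load("w15.npz");g=json.load(open("g2.json"));R0=R.from_rotvec(g["tool_rot"])
f=lambda a,b,z:px2pl(d,100+a/1.6-.3,60+b/1.6-.3,z)
A=f(242,261,.020);B=f(330,261,.020);top=f(286,271,.0327);print(A,B,np.linalg.norm(A-B),top)
for p in((A+B)/2,top): print(R0.inv().apply(p-g["tool_pos"])*1000)
# sleeve tail end: upper flat edge z=.038 px (228..345,297)
q=[f(p[0],p[1],.038) for p in((233,296),(340,296))];print(q,np.linalg.norm(q[0]-q[1]));print(R0.inv().apply(np.mean(q,0)-g["tool_pos"])*1000)
E
```

```text
[ 0.45720804 -0.0102423   0.02      ] [0.46028188 0.01458933 0.02      ] 0.02502115125020978 [0.45699642 0.00241628 0.0327    ]
[26.82832503  0.41967314 -5.15394476]
[ 28.5628454    0.38201377 -17.85813033]
[array([ 0.46005389, -0.0114497 ,  0.038     ]), array([0.46336721, 0.01537141, 0.038     ])] 0.027024992086981867
[ 23.81605352   0.49693517 -23.147282  ]
```

```bash
python3 - <<'E'
from h import *
from station import ctrl
o=ctrl.get_obs()
print(delta(o,[.485,0,.16],Rtool(83)),delta(o,[.655,.235,.16],Rtool(96)))
E
```

```text
(array([  0.02,   0.09, -14.51]), array([-0.05,  0.03, -0.04])) (array([-13.9 ,  25.54, -14.59]), array([-0.06,  0.02, -2.64]))
```

Call:
apply_moves(rows=[[0, 0, -1.5, 0, 0, 0], [0, 0, -5, 0, 0, 0], [0, 0, -9, 0, 0, 0], [0, 1, -12.5, 0, 0, 0], [-2.5, 5, -14.5, 0, 0, -0.5], [-5, 9, -14.6, 0, 0, -1], [-7, 13, -14.6, 0, 0, -1.6], [-9, 17, -14.6, 0, 0, -2.2], [-11.5, 21.3, -14.6, 0, 0, -2.6], [-13.9, 25.5, -14.6, 0, 0, -2.6], [-13.9, 25.5, -14.6, 0, 0, -2.6], [-13.9, 25.5, -14.6, 0, 0, -2.6], [-13.9, 25.5, -14.6, 0, 0, -2.6]])

```text
t: 21.2
tool_pos: [0.654, 0.2339, 0.1589]
tool_rot: [0.158, -3.137, 0.009]
contact_force: [0.0, 0.9, -1.7]
opening: 0.0345
```

```bash
python3 - <<'E'
from h import *
from station import ctrl
ctrl.get_image("top")
d=ctrl.get_image("wrist");cv2.imwrite("pics/w16.png",d["color"]);np.savez("w16.npz",**d)
o=ctrl.get_obs();print(o["t"],o["tool_pos"],o["contact_force"],o["opening"])
Y=R.from_rotvec(o["tool_rot"]).as_matrix();print("tool yaw",np.degrees(np.arctan2(Y[1,1],Y[0,1])),Y[:,2])
E
```

```text
21.3 [0.65433078 0.23359032 0.15997763] [-0.66496098  0.7965998  -1.81016894] 0.034367932184140554
tool yaw 95.72841308573425 [ 0.00130432 -0.0051316  -0.99998598]
```

View pics/w16.png

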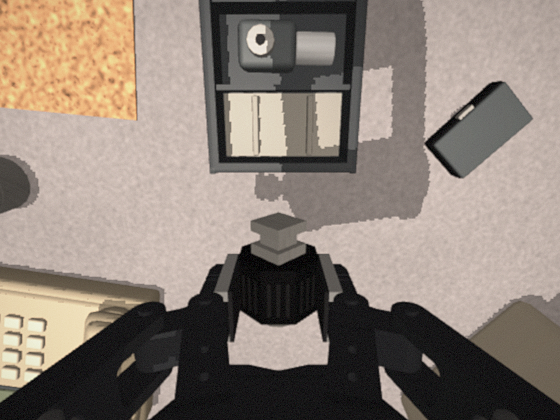

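Nest bay fully visible at (284,125), rails at x≈255 and 310. Zoom and measure.

```bash
python3 - <<'E'
from h import *
d=np.load("w16.npz");crop(d["color"],195,70,370,180,4.5,"pics/w16z.png")
E
```

```text
(no output)
```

View pics/w16z.png

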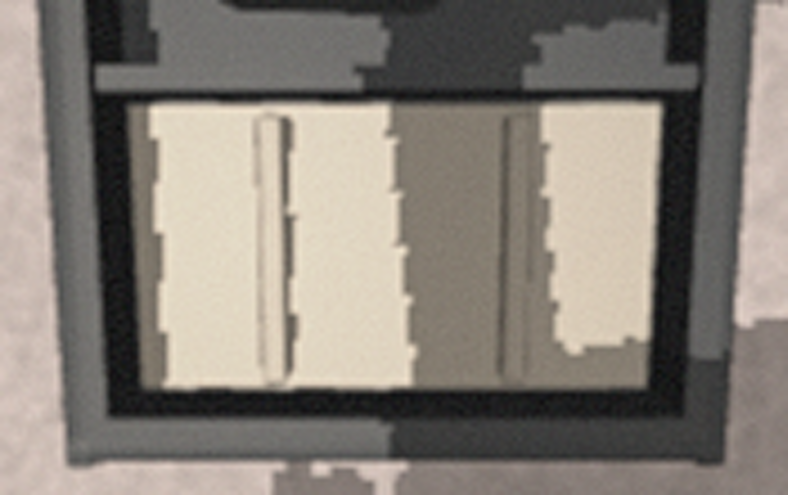

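```bash
python3 - <<'E'
from h import *
d=np.load("w16.npz");print("cam",cam(d)[2])
f=lambda p,z:px2pl(d,195+p[0]/4.5-.4,70+p[1]/4.5-.4,z)
def rep(n,C,z):
    P=[f(c,z) for c in C]; c=np.mean(P,0); ax=(P[0]+P[1]-P[2]-P[3])/2; print(n,c.round(4),"len x",np.linalg.norm(ax[:2]).round(4),"yaw",(np.degrees(np.arctan2(ax[1],ax[0]))-180)%360-0,"widths",np.linalg.norm(P[0]-P[1]).round(4),np.linalg.norm(P[2]-P[3]).round(4))
rep("floor",[(128,103),(663,103),(142,388),(648,388)],.007)
rep("baytop",[(95,92),(698,92),(108,415),(685,415)],.042)
rep("rails",[(271,114),(519,115),(275,383),(515,382)],.016)
E
```

```text
cam [0.5789255  0.22699021 0.30260925]
floor [0.5908 0.231  0.007 ] len x 0.0546 yaw 5.961736170616518 widths 0.103 0.103
baytop [0.5909 0.2309 0.042 ] len x 0.0547 yaw 6.078540145911234 widths 0.1021 0.1041
rails [0.5909 0.2309 0.016 ] len x 0.0498 yaw 6.057111328217161 widths 0.0464 0.0473
```

```bash
python3 - <<'E'
from h import *
from station import ctrl
d=np.load("w16.npz");crop(d["color"],220,200,340,330,6,"pics/w16h.png")
E
```

```text
(no output)
```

View pics/w16h.png

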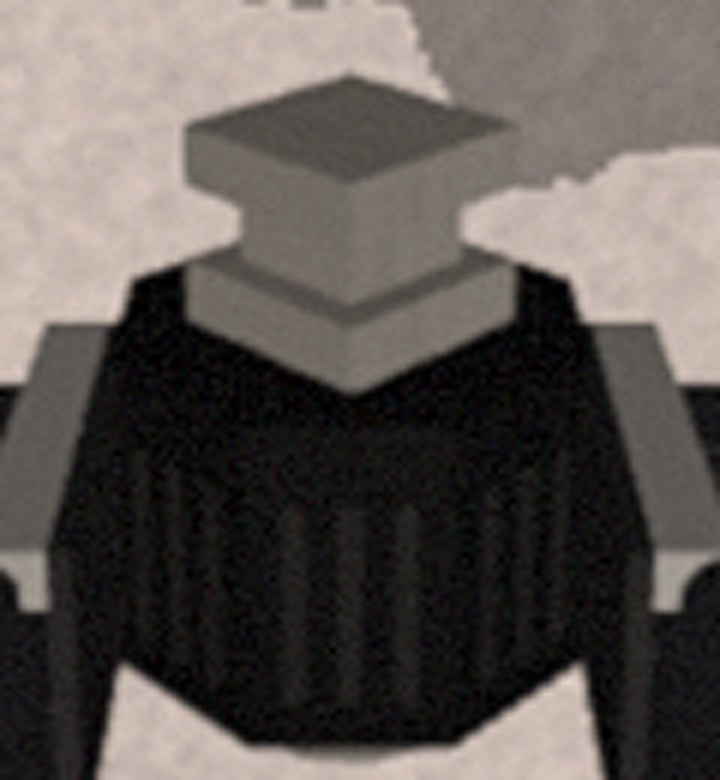

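```bash
python3 - <<'E'
from h import *
from station import ctrl
d=np.load("w16.npz");o=ctrl.get_obs();R0=R.from_rotvec(o["tool_rot"]);Rm,t,c=cam(d)
K=np.linalg.inv(d["mtx"]);px=lambda p:np.array([220+p[0]/6-.4,200+p[1]/6-.4,1])
# solvePnP with diamond, axes: tail end plane
a=.0127279
ip=np.array([px(p)[:2] for p in((185,127),(515,127),(352,183),(352,75))])
op=np.array([[-a,0,0],[a,0,0],[0,a,0],[0,-a,0]]) 
ok,rv,tv=cv2.solvePnP(op,ip,d["mtx"],None,flags=cv2.SOLVEPNP_IPPE)
w=Rm.T@(tv.ravel()-t); print(w,"tool mm",R0.inv().apply(w-o["tool_pos"])*1000)
n=Rm.T@cv2.Rodrigues(rv)[0][:,2]; print("normal in tool",R0.inv().apply(n))
# ray at axis plane (tool z=-5)
for zt in(-.004,-.005,-.0065,-.008):
    P=[px2pl(d,*px(p)[:2],o["tool_pos"][2]-zt) for p in((185,127),(515,127))]
    print(zt,R0.inv().apply(np.mean(P,0)-o["tool_pos"])*1000,np.linalg.norm(P[0]-P[1]))
E
```

```text
[0.62734658 0.23145819 0.16196835] tool mm [27.06069097  0.56146054 -2.01494542]
normal in tool [-9.99997743e-01  2.12401742e-03  4.51543352e-05]
-0.004 [27.6562322   0.47672534 -4.02427923] 0.025101988022266344
-0.005 [28.00189069  0.47481891 -5.02455481] 0.02492091829908882
-0.0065 [28.52037843  0.47195928 -6.52496819] 0.024649313714322524
-0.008 [29.03886617  0.46909964 -8.02538157] 0.024377709129556238
```

```bash
python3 - <<'E'
from h import *
from station import ctrl
o=ctrl.get_obs()
print(delta(o,[.5939,.2307,.10],Rtool(96)),delta(o,[.5939,.2307,.055],Rtool(96)))
E
```

```text
(array([6.05, 0.35, 5.99]), array([-0.06,  0.01, -0.05])) (array([ 6.05,  0.37, 10.49]), array([-0.06,  0.01, -0.05]))
```

Call:
apply_moves(rows=[[3.5, 0.2, 1, 0, 0, -0.05], [6.05, 0.35, 3, 0, 0, -0.05], [6.05, 0.35, 6, -0.05, 0, -0.05], [6.05, 0.35, 8.5, -0.05, 0, -0.05], [6.05, 0.35, 10.5, -0.05, 0, -0.05], [6.05, 0.35, 10.5, -0.05, 0, -0.05], [6.05, 0.35, 10.5, -0.05, 0, -0.05], [6.05, 0.35, 10.5, -0.05, 0, -0.05]])

```text
t: 22.1
tool_pos: [0.5952, 0.2305, 0.0572]
tool_rot: [-0.163, 3.133, -0.0]
contact_force: [0.2, -0.1, -1.9]
opening: 0.0344
```

```bash
python3 - <<'E'
from h import *
from station import ctrl
d=ctrl.get_image("wrist");crop(d["color"],100,60,460,420,1.6,"pics/w17.png");np.savez("w17.npz",**d)
o=ctrl.get_obs();print(o["t"],o["tool_pos"],o["contact_force"],o["opening"])
print(delta(o,[.5939,.2307,.024],Rtool(96)))
E
```

```text
22.15 [0.5953189  0.23059315 0.05725159] [ 0.38067122  0.37283417 -2.26612905] 0.034106503113513945
(array([0.15, 0.03, 3.32]), array([-0.  ,  0.05, -0.01]))
```

View pics/w17.png

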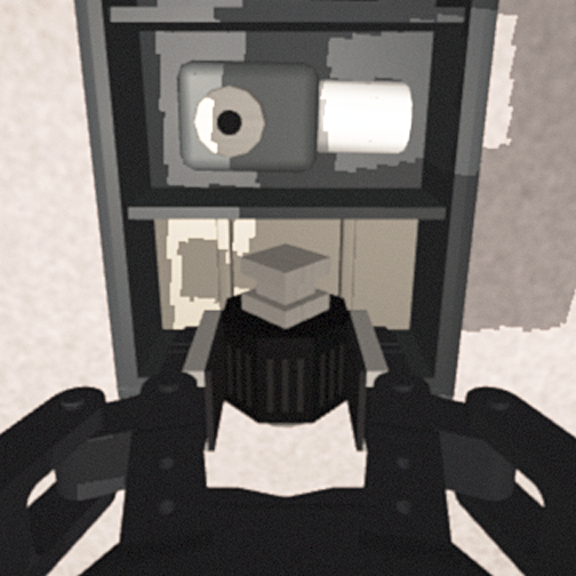

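Head sits between the rail lines (228/350) over the bay. Lower.

Call:
apply_moves(rows=[[0.15, 0.03, 0.8, 0, 0, 0], [0.15, 0.03, 1.6, 0, 0, 0], [0.15, 0.03, 2.4, 0, 0, 0], [0.15, 0.03, 3.0, 0, 0, 0], [0.15, 0.03, 3.4, 0, 0, 0], [0.15, 0.03, 3.4, 0, 0, 0], [0.15, 0.03, 3.4, 0, 0, 0]])

```text
t: 22.85
tool_pos: [0.594, 0.2307, 0.0231]
tool_rot: [-0.163, 3.133, -0.0]
contact_force: [0.2, -0.4, -1.1]
opening: 0.0342
```

```bash
python3 - <<'E'
from h import *
from station import ctrl
d=ctrl.get_image("wrist");crop(d["color"],100,60,460,420,1.6,"pics/w18.png")
o=ctrl.get_obs();print(o["t"],o["tool_pos"],o["contact_force"],o["opening"])
print(delta(o,[.5939,.2307,.020],Rtool(96)))
E
```

```text
22.9 [0.59421476 0.23081742 0.02349865] [ 0.1882578  -0.6967843  -1.85261952] 0.03449382130117893
(array([ 0.03, -0.01,  0.35]), array([-0.  ,  0.06, -0.01]))
```

View pics/w18.png

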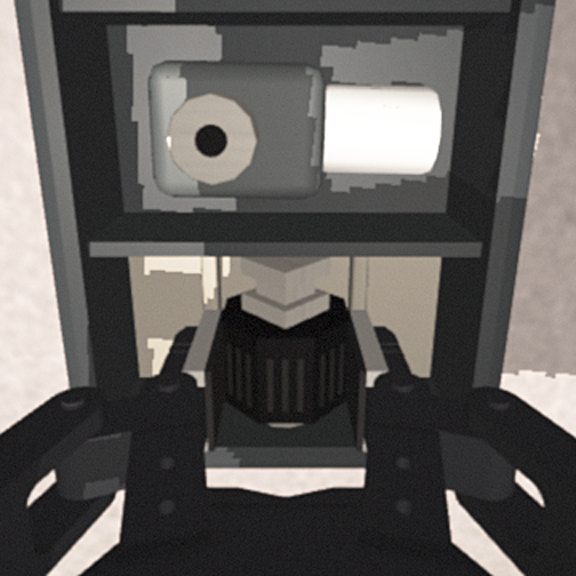

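Call:
apply_moves(rows=[[0, 0, 0.15, 0, 0, 0], [0, 0, 0.3, 0, 0, 0], [0, 0, 0.38, 0, 0, 0], [0, 0, 0.38, 0, 0, 0]])

```text
t: 23.3
tool_pos: [0.5944, 0.2308, 0.02]
tool_rot: [-0.163, 3.132, -0.0]
contact_force: [-0.1, -0.4, -1.0]
opening: 0.0343
```

Call:
apply_moves(rows=[[0, 0, 0.06, 0, 0, 0], [0, 0, 0.12, 0, 0, 0], [0, 0, 0.12, 0, 0, 0]])

```text
t: 23.6
tool_pos: [0.5945, 0.2309, 0.02]
tool_rot: [-0.163, 3.133, -0.0]
contact_force: [-3.5, -1.1, 5.9]
opening: 0.0346
```

Seated at the expected height (force +6 N). Release partly, within the bay.

Call:
apply_moves(rows=[[0, 0, 0, 0, 0, 0], [0, 0, 0, 0, 0, 0], [0, 0, 0, 0, 0, 0], [0, 0, 0, 0, 0, 0]], grip=0.4)

```text
t: 24.0
tool_pos: [0.5945, 0.2309, 0.0198]
tool_rot: [-0.163, 3.133, -0.0]
contact_force: [0.6, 0.5, -0.8]
opening: 0.051
```

```bash
python3 - <<'E'
from h import *
from station import ctrl
d=ctrl.get_image("wrist");crop(d["color"],100,60,460,420,1.6,"pics/w19.png")
o=ctrl.get_obs();print(o["t"],o["tool_pos"],o["contact_force"],o["opening"])
E
```

```text
24.05 [0.59444251 0.23087884 0.01979416] [-0.86414304 -0.11993985 -0.38673668] 0.05113340645444666
```

View pics/w19.png

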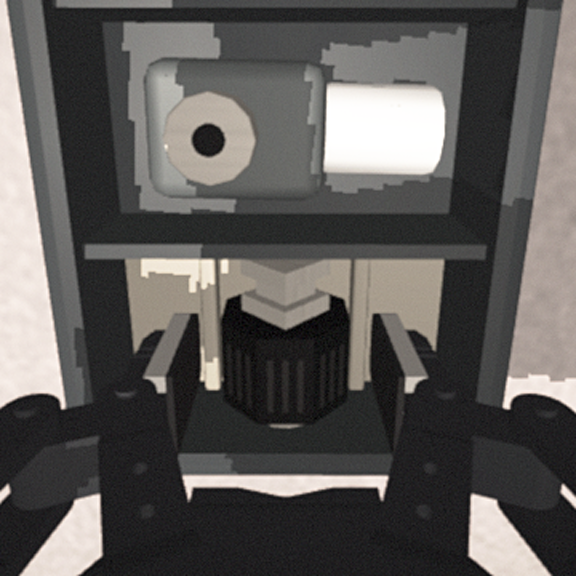

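Free on both sides, head between the rails. Straight up.

Call:
apply_moves(rows=[[0, 0, -1, 0, 0, 0], [0, 0, -3, 0, 0, 0], [0, 0, -7, 0, 0, 0], [0, 0, -11, 0, 0, 0], [-5, 0, -14, 0, 0, 0], [-6, 0, -14, 0, 0, 0], [-6, 0, -14, 0, 0, 0], [-6, 0, -14, 0, 0, 0]])

```text
t: 24.85
tool_pos: [0.6529, 0.237, 0.1597]
tool_rot: [-0.163, 3.134, -0.001]
contact_force: [0.4, -0.9, -0.2]
opening: 0.051
```

```bash
python3 - <<'E'
from h import *
from station import ctrl
d=ctrl.get_image("wrist");crop(d["color"],170,0,400,190,3.4,"pics/w20.png");np.savez("w20.npz",**d)
d=ctrl.get_image("scene");cv2.imwrite("pics/s20.png",d["color"]);
d1=ctrl.get_image("top");cv2.imwrite("pics/t20.png",d1["color"]);a=cv2.resize(d["color"][190:260,170:270],None,fx=5,fy=5,interpolation=3);cv2.imwrite("pics/s20z.png",a)
o=ctrl.get_obs();print(o["t"],o["tool_pos"],o["contact_force"],o["opening"])
E
```

```text
25.0 [0.65188058 0.23694669 0.15854615] [-0.67788686  0.23258912  0.28117938] 0.05115622455439097
```

View pics/w20.png

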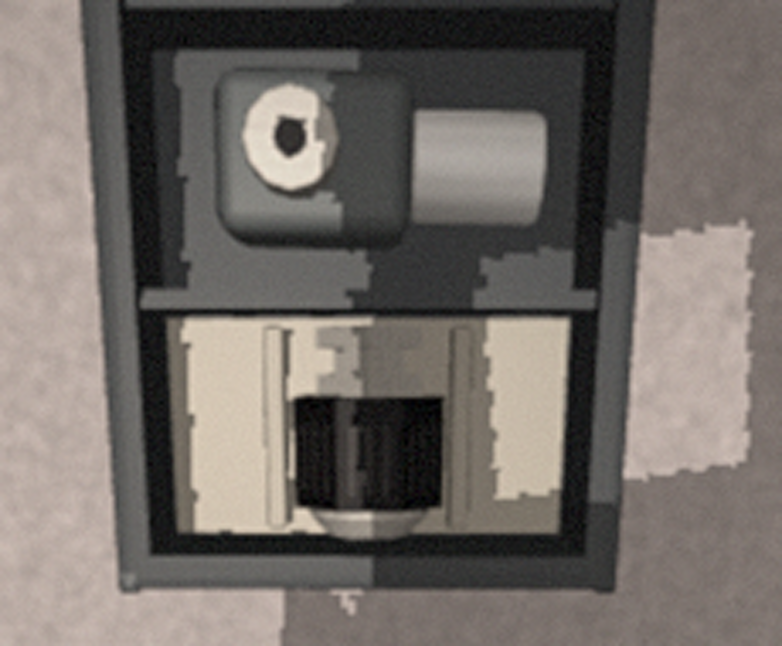

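View pics/s20.png

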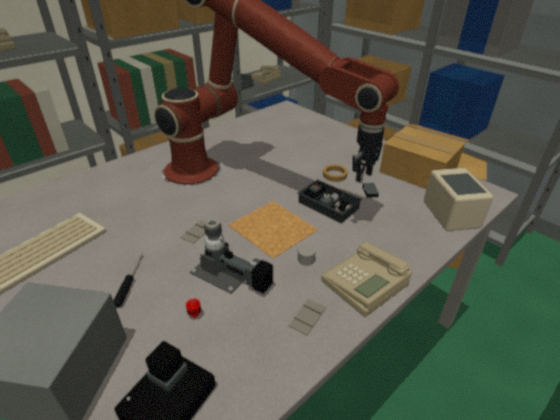

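View pics/s20z.png

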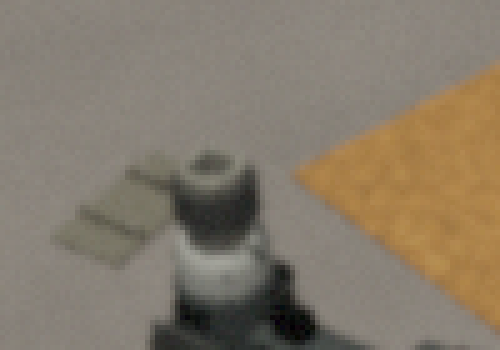

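View pics/t20.png

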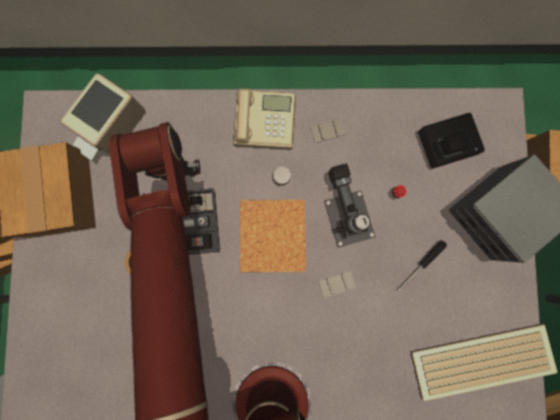

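```bash
python3 - <<'E'
from h import *
d=np.load("w20.npz")
f=lambda p,z:px2pl(d,170+p[0]/3.4-.4,p[1]/3.4-.4,z)
C=np.array([.5909,.2309]);y=np.radians(6);u=np.array([np.cos(y),np.sin(y)]);v=np.array([-u[1],u[0]])
def r(n,p,z): w=f(p,z)[:2]-C;print(n,(w@u*1000).round(1),(w@v*1000).round(1))
for z in(.0325,.043): r("sleeve tail edge L",(297,398),z);r("sleeve tail R",(441,398),z);
r("sleeve nose",(370,508),.0325);r("nose tip",(370,538),.025)
r("tail end sides",(370,335),.025)
r("floor inner edge",(370,317),.007);r("floor outer",(370,534),.007)
r("floor L",(172,425),.007);r("floor R",(566,425),.007)
r("baytop in",(370,310),.042);r("baytop out",(370,555),.042)
crop(d["color"],225,80,325,165,7,"pics/w20z.png")
E
```

```text
sleeve tail edge L -8.2 -16.9
sleeve tail R -8.2 17.3
sleeve tail edge L -8.4 -16.2
sleeve tail R -8.5 16.7
sleeve nose 17.6 0.5
nose tip 26.0 0.5
tail end sides -22.6 0.5
floor inner edge -27.5 0.5
floor outer 27.5 0.6
floor L -0.9 -51.3
floor R -0.9 51.9
baytop in -27.4 0.4
baytop out 27.7 0.5
```

View pics/w20z.png

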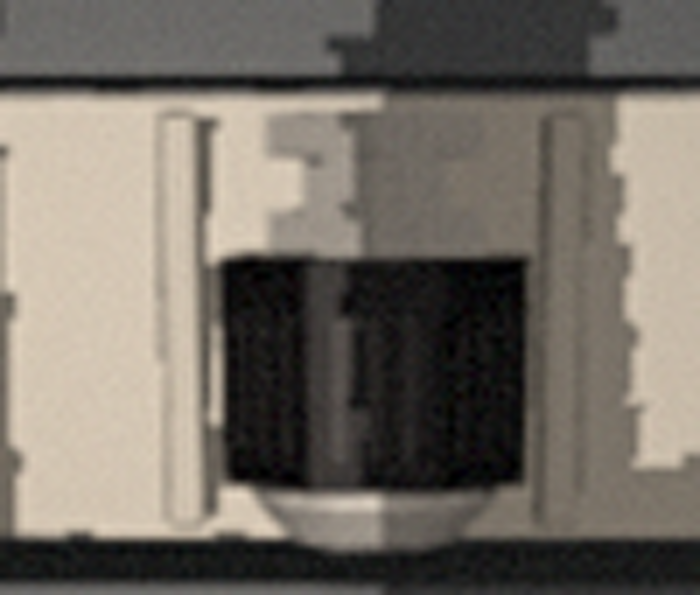

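Head is bedded between the rails about 1 mm off centre. Robot is clear, the collar is still down, and the bystanders are where they were. Handing in.

```bash
python3 - <<'E'
from station import ctrl
print(ctrl.finish_job())
E
```

```text
the job is handed in; nothing more can be done
None
```

The chuck head is off the driver and bedded in the empty cradle in the kit tray, and I handed the job in at about 25 s of the 53 s allowed.

**What I did:**
- **Collar:** I pulled it to its stop, turned it about 55° anticlockwise (it slips past its stop at 50°) and let go.
- **Head:** I drew it straight up out of the socket and laid it on a flat of its sleeve on the cork mat. After letting go I took it up again lying and lowered it between the rails.

**Last checks:**
- **Cradle:** the wrist picture shows the head lying between the two rails, about 1 mm off centre lengthways and 0.3 mm sideways. It reached the floor at the expected height.
- **Collar:** it stayed down by itself. Its pointer stood at the open mark when I let go, and the closing scene picture still shows it low. I checked this by eye in the pictures and did not measure its travel.
- **Everything else:** by eye, the other things on the bench and the look-alikes are where they were. The two bystanders the arm hid from the overhead camera at the end, the tape roll and the bit case, show in their places in the scene view.
- **Robot:** the gripper is clear of everything. The highest contact force I saw between moves was about 22 N.

**Disagreements:** readings of where the head lay on the mat differed by 3–6 mm along its axis. A closer picture after gripping settled it. The arm also settled 1–3 mm off its targets at times; I allowed for this.

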